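Scoop the tumbler pins into the canister and hang up the scoop

TASK

With the hand scoop, clear all four brass tumbler pins out of the trough into the open brass canister, without touching the pins with the fingers. Feel gently for the trough's floor and back-stop rather than forcing the scoop against them. Then hang the scoop by the window in its handle on the hook stand and let go, leaving the canister upright where it stands and everything else on the desk undisturbed.

Things in the scene. Friction and masses are not known exactly. Their poses are not given: they have to be found in the camera images.
- scoop: Loose steel hand scoop, about 0.22 kg, starts standing flat on the desk. Origin: centre of the underside of its pan; +x out of the open mouth, z up. Pan 72 mm long (x -36 to +36), sheet 2.5 mm, floor 46 mm wide underneath, sides sloping outward at 45 degrees to 20 mm height (86 mm wide at the top), back wall 22 mm high at x = -36, front open. Handle: see its grip and eye.
- scoop_grip (a point): Best TCP point, centre of grip, scoop coordinates (-75, 0, 78.4) mm, scoop's axes. The handle leans back 30 degrees from the pan's upright: along (-0.5, 0, 0.866) from (-35.5, 0, 10) mm. Its top, 58 to 88 mm along, is a rosewood bar 64 mm wide (y), 10 mm thick: pinch across the 10 mm, fingers pointing down along the handle (tilted 30 degrees when the pan is flat). This point is 79 mm along.
- scoop_eye (a point): Middle of the grip bar's underside = top edge of the handle window (the eye), scoop coordinates (-64.5, 0, 60.2) mm, scoop's axes. The window is 38 mm high along the handle (20 to 58 mm) and 48 mm wide (y), between 4 mm thick rails; fingertips reaching past 58 mm would block it. This edge rests on the hook when hung; the empty scoop then hangs with its pan floor about 44 degrees nose-down.
- scoop_lip (a point): Middle of the front lip of the pan, on its underside; scoop coordinates (36, 0, 0) mm. Axes as the scoop's.
- trough: Open dark steel trough fixed to the desk, 230 mm long (x), 106 mm wide, 36 mm high; origin: centre of its underside, +x away from the robot. Inside x -110 to +110; floor 5 mm above the desk, flat for y -26 to +26, then sides sloping outward at 45 degrees to 27 mm height: the scoop's pan lies in it with 3 mm to spare each side. Near the far end stands a back-stop (see trough_floor).
- trough_floor (a point): Middle of the trough's inner floor, 5 mm above the trough's origin, trough's axes. An aluminium back-stop across the trough is clamped near the far (+x) end: a plate rising away from the robot at 45 degrees to 27 mm height. Its foot on the floor lies at an unreported x between +54 and +84 mm and must be felt or seen. Pushed along the floor up to the stop, the scoop's lip drives under the pins.
- pin1: Brass tumbler pin: a round bar 16 mm in diameter and 24 mm long with round ends, 30 g, lying loose on the trough floor in front of the back-stop. Origin on its side surface midway along; its length is its x.
- pin2: Brass tumbler pin: a round bar 16 mm in diameter and 24 mm long with round ends, 30 g, lying loose on the trough floor in front of the back-stop. Origin on its side surface midway along; its length is its x.
- pin3: Brass tumbler pin: a round bar 16 mm in diameter and 24 mm long with round ends, 30 g, lying loose on the trough floor in front of the back-stop. Origin on its side surface midway along; its length is its x.
- pin4: Brass tumbler pin: a round bar 16 mm in diameter and 24 mm long with round ends, 30 g, lying loose on the trough floor in front of the back-stop. Origin on its side surface midway along; its length is its x.
- canister: Open round brass canister, loose, 0.7 kg, its lid off: outside diameter 116 mm, height 65 mm, wall 3 mm, floor 4 mm thick. Origin: centre of its underside, z up.
- hook: Fixed steel hook stand: round foot 90 mm wide, 12 mm high, post 14 mm in diameter and 200 mm high; from its top a level round prong 8 mm thick points to the stand's -x (roughly to the robot), top of prong at 200 mm, out to x = -80 mm, then turned up to the tip. Nothing stands above the prong but the tip. Origin: centre of the foot's underside, z up.
- hook_seat (a point): On the top of the prong, 45 mm out from the post's axis: (-45, 0, 200) mm in the stand's frame. Axes as the stand's.
- hook_tip (a point): Top of the prong's upturned tip: (-86, 0, 214) mm in the stand's frame. Axes as the stand's.
- lid: Bystander: the canister's brass screw lid, 122 mm wide, 26 mm high over its knob, lying flat. Origin: centre of the underside.
- trunk_lock: Bystander: bronze trunk lock, 50 x 75 x 30 mm. Origin: centre of the underside.
- hasp1: Bystander: chrome hasp, 95 x 30 mm, staple 25 mm high. Origin: centre of the underside.
- hasp2: Bystander: chrome hasp like the other one.
- handle_block: Bystander: rosewood handle block, 45 x 110 x 35 mm. Origin: centre of the underside.
- padlock: Bystander: brass padlock lying flat, 45 x 50 x 22 mm with a steel shackle. Origin: centre of the underside.

How it is judged (in metres and radians):
On the way, in this order (a step that is already met when the one before it is completed fails the run):
1. at least one pin is carried in the scoop, clear of the trough (((x of pin1 in the frame of scoop between -0.04 and 0.04 m and y of pin1 in the frame of scoop between -0.04 and 0.04 m and z of pin1 in the frame of scoop between 0 and 0.045 m) or (x of pin2 in the frame of scoop between -0.04 and 0.04 m and y of pin2 in the frame of scoop between -0.04 and 0.04 m and z of pin2 in the frame of scoop between 0 and 0.045 m) or (x of pin3 in the frame of scoop between -0.04 and 0.04 m and y of pin3 in the frame of scoop between -0.04 and 0.04 m and z of pin3 in the frame of scoop between 0 and 0.045 m) or (x of pin4 in the frame of scoop between -0.04 and 0.04 m and y of pin4 in the frame of scoop between -0.04 and 0.04 m and z of pin4 in the frame of scoop between 0 and 0.045 m)) and height (world z) of scoop above 0.06 m), for 0.2 s.
2. all four pins are in the canister (horizontal distance between each of pin1, pin2, pin3, pin4 and canister below 0.055 m and z of pin1 in the frame of canister between 0 and 0.055 m and z of pin2 in the frame of canister between 0 and 0.055 m and z of pin3 in the frame of canister between 0 and 0.055 m and z of pin4 in the frame of canister between 0 and 0.055 m), for 0.2 s.
At the end, for the whole second after the job is handed in: All four pins lie in the canister below its rim, the canister upright within 6 degrees; the scoop hangs at rest by its window on the prong, grip bar between post and tip, within 20 mm sideways and -15 to +25 mm of the prong's top, weight on the hook (all of step 2 and contact force between scoop and hook above 0.5 N and x of scoop_eye in the frame of hook between -0.085 and -0.004 m and y of scoop_eye in the frame of hook between -0.02 and 0.02 m and z of scoop_eye in the frame of hook between 0.185 and 0.225 m and height (world z) of scoop above 0.06 m and linear speed of scoop below 0.04 m/s and angular speed of scoop below 0.4 rad/s and angle between canister's own z axis and vertical below 0.1 rad); the robot touches nothing.
It fails at once if the fingers touch a pin (contact force between the fingers and pin1 above 0.5 N or contact force between the fingers and pin2 above 0.5 N or contact force between the fingers and pin3 above 0.5 N or contact force between the fingers and pin4 above 0.5 N).
It fails at once if the scoop is forced against the trough or its back-stop (over 90 N) (contact force between scoop and trough above 90 N).
It fails at once if the canister is tipped by over 20 degrees or shifted by over 30 mm (angle between canister's own z axis and vertical above 0.35 rad or distance of canister from where it was at the start of the episode above 0.03 m).
It fails at once if a bystander is shifted by over 30 mm (distance of any of lid, trunk_lock, hasp1, hasp2, handle_block, padlock from where it was at the start of the episode above 0.03 m).
It also fails if it takes over 69 s, if anything falls off the work surface, if the arm or the gripper's body presses on something with over 40 N, if the wrist force passes 120 N, or if a joint passes its speed limit or range.

ROBOT

A 6-joint arm with a two-finger parallel gripper is mounted at the origin on the work surface. World frame = base frame: x ahead of the robot, y to its left, z up, the work surface at z = 0. Lengths are in m, angles in degrees, forces in N, time in s.
With the tool pointing down it reaches from about 0.3 to 0.85 m from the base axis. Payload 4.2 kg.
Tool frame: the origin (TCP) lies between the finger pads, 19 mm behind the fingertips; this is the grasp point; z points along the fingers, y is the line along which they close (so a half turn about z gives the same grasp; the last joint's range is limited). The gripper opens to 91 mm and grips with 3 to 60 N. Pads are 32 mm wide; open, the fingers measure 118 mm over their backs; the gripper's body (76 mm by 178 mm) begins 60 mm behind the grasp point.
Start: joints at [-71.734, 18.312, 89.639, -0, 72.044, -1.146], TCP at [0.191, -0.542, 0.233] pointing down, gripper open.
Joint ranges: [-177.97, 177.97], [-48.28, 115.42], [12.27, 149.76], [-77.06, 257.06], [2.81, 150.46], [-146.56, 146.56]. Speed limits (degrees/s): [147.25, 147.25, 180, 180, 180, 180].

INTERFACE

Orientations are given as [roll, pitch, yaw] about the fixed x, y, z axes, in that order (R = Rz(yaw) Ry(pitch) Rx(roll)).
In Python, from workcell import ctrl gives the robot as it stands. The module is installed in compiled form; this text tells all that it offers.
- The arm moves only by the tool carry_out, never from a script. Its argument "increments" is a list of rows, each a list of 3 entries, a list of its own where there are three numbers: the shift along the tool's x, y, z in cm, then the turn, a rotation vector about the tool's x, y, z in rad, then the finger opening in cm, from 0 to 9.12. A call has 1 to 10 rows; each row shifts and turns the commanded pose from where the row before left it, along the tool's axes as they then stand; what a row does not reach is not made up. A row lasts 1/10 s, in which the tool goes at most 50 mm and 8.59 degrees, less where a joint would pass 70% of its speed; a pose out of reach is approached as far as the arm can. A call with a gripper value outside its range is refused whole. The fingers move at their own pace and stop on an object; "grip_force" is the grip in N (left out, the last holds). Time passes only in rows, so rows that do not move let the fingers close. It gives the time, the measured TCP pose, the force, the opening and the grip force at its end, in the units of the state.
- ctrl.get_state(): the state, without advancing time (a new reading comes with each control period).
- ctrl.read_camera(name): name is "scene" or "top" or "wrist"; returns a dict with "frame" (420x560x3 uint8, red, green, blue), "mtx" (3x3 intrinsics, pixels), "k1" (the pictures are not rectified: a ray, as slopes to the right and down, at radius r is drawn at 1 + k1 r^2 times it, then the intrinsics apply), "R" (3x3) and "t" (3): a world point X has camera coordinates R X + t. Camera axes: x right, y down, z forward; pixel columns grow to the right and rows downward; lengths in m; the calibration is good to about 2 mm. A picture is of the moment at which its call begins. There is no depth.
- ctrl.finish_job(): hands the job in; it is judged then, once.
The state is a dict: "time": time; "q": joint angles; "dq": joint speeds; "joint_torque": joint torques, N m; "eef_pos": TCP position; "orientation": TCP orientation; "ft_force": force on the tool from outside, world axes, zero at the start; "torque": the same for the moment, N m; "grip_width": finger opening in m; "grip_force": force on a finger pad.
Only numpy, scipy, OpenCV 4.12 (cv2) and the standard library are available. Lean on these libraries where they do the work, as an engineer would, in place of code of your own. Each camera call takes 0.05 s, during which the arm holds its last target. There are 200 camera calls.

## Working session

There is one attempt and no reset: what is moved stays moved. The work goes in short steps, Python scripts to look and compute and a tool call to move; the robot and the scene stay as the last step left them, time stands still between calls to the robot, and variables do not carry over. Pictures are saved under pics/ and viewed, at most 10 in all, crops included, and the job is handed in when it is done.

Besides the shell and the picture viewer there is one more tool, called after ">>>" as name(argument=value, ...), one argument or row to a line, values as JSON. carry_out: Moves the arm, as the interface text tells. Its arguments: {"type":"object","properties":{"increments":{"type":"array"},"grip_force":{"type":"number"}},"required":["increments"]}

```bash
mkdir -p pics
cat > h.py <<'E'
import numpy as np, cv2, json
from scipy.spatial.transform import Rotation as Ro
from workcell import ctrl
def cam(n,save=None):
    c=ctrl.read_camera(n)
    for k in("mtx","R","t"): c[k]=np.array(c[k],float)
    if save: cv2.imwrite(f"pics/{save}.png",cv2.cvtColor(c["frame"],cv2.COLOR_RGB2BGR))
    return c
def ray(c,uv):
    d=np.array([c["k1"],0,0,0,0],float)
    p=cv2.undistortPoints(np.array(uv,float).reshape(-1,1,2),c["mtx"],d)[:,0]
    D=np.c_[p,np.ones(len(p))]@c["R"]; C=-c["R"].T@c["t"].reshape(3)
    return C,D/np.linalg.norm(D,axis=1)[:,None]
def onz(c,uv,z):
    C,D=ray(c,uv); return C+D*((np.asarray(z,float)-C[2])/D[:,2])[:,None]
def proj(c,X):
    r,_=cv2.Rodrigues(c["R"]); 
    return cv2.projectPoints(np.array(X,float).reshape(-1,1,3),r,c["t"].reshape(3,1),c["mtx"],np.array([c["k1"],0,0,0,0],float))[0][:,0]
def st():
    s=ctrl.get_state(); return s
def rot(rpy): return Ro.from_euler('xyz',rpy,degrees=True)
E
python3 - <<'E'
from h import *
for n in("top","scene"):
    c=cam(n,n+"0"); print(n,-c["R"].T@c["t"].reshape(3),c["R"][2],c["mtx"][0,0],c["k1"])
print(st())
a=cv2.imread("pics/top0.png");b=cv2.imread("pics/scene0.png")
E
```

```text
top [0.46469761 0.01286118 0.91389746] [ 0.11586585 -0.04072089 -0.9924298 ] 416.1892146612269 -0.029929091349615633
scene [ 1.08821506 -0.2189468   0.90130957] [-0.55166985  0.24921593 -0.79595967] 527.3176285672935 -0.09027442965444271
{'time': 0.1, 'q': array([-7.17360440e+01,  1.83468884e+01,  8.96972181e+01, -1.96563257e-03,
        7.20449401e+01, -1.14786502e+00]), 'dq': array([ 0.01699969, -0.02756898, -0.19830336, -0.01046137, -0.02118104,
       -0.04714342]), 'joint_torque': array([ 2.26577195e-04, -4.13332665e+01, -2.32510668e+01,  7.27899279e-02,
        4.21944063e-02, -5.63641072e-05]), 'eef_pos': array([ 0.19094807, -0.54193244,  0.23203016]), 'orientation': array([-1.79910934e+02,  8.47436995e-05,  1.94124285e+01]), 'ft_force': array([-0.2249532 ,  0.28113258, -0.4466504 ]), 'torque': array([ 0.04900834,  0.01023631, -0.0125032 ]), 'grip_force': 0.0, 'grip_width': 0.09126250533653117}
```

View pics/top0.png

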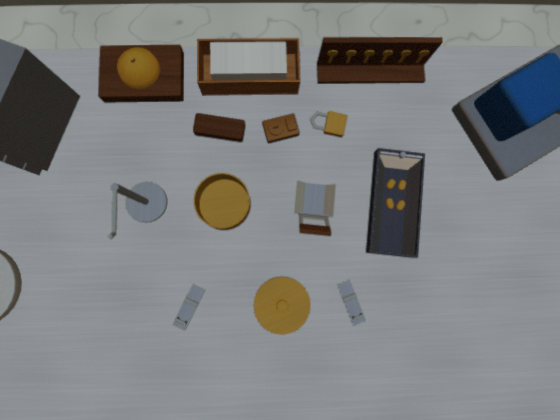

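View pics/scene0.png

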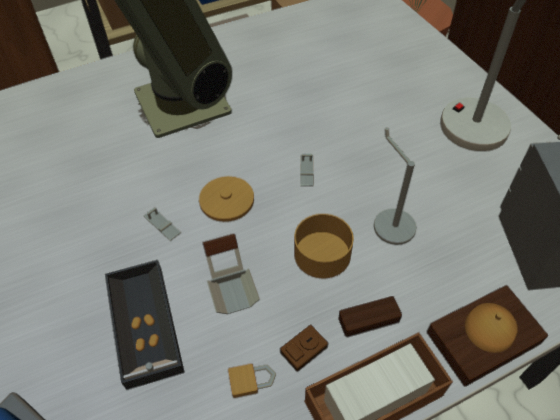

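The top view shows the trough at about (395,203), with the pale back-stop at its upper end and pins at (391,184), (402,185), (390,203) and (401,205). The scoop is at (316,200), mouth up; the canister is at (222,202). The hook foot is at (147,202), with its prong running from (115,187) to (112,236). I'll enlarge the important parts.

Run:
```python
from h import *
a=cv2.imread("pics/top0.png");b=cv2.imread("pics/scene0.png")
def crop(im,x0,x1,y0,y1,s):
    o=cv2.resize(im[y0:y1,x0:x1],None,fx=s,fy=s,interpolation=cv2.INTER_CUBIC)
    o=np.clip(o.astype(float)*1.5,0,255).astype(np.uint8)
    for x in range((x0+9)//10*10,x1,10):
        cv2.line(o,((x-x0)*s,0),((x-x0)*s,8),(0,0,255),1); 
        if x%20==0: cv2.putText(o,str(x),((x-x0)*s,18),0,.35,(0,0,255),1)
    for y in range((y0+9)//10*10,y1,10):
        cv2.line(o,(0,(y-y0)*s),(8,(y-y0)*s),(0,0,255),1); cv2.putText(o,str(y),(10,(y-y0)*s+4),0,.35,(0,0,255),1)
    return o
cv2.imwrite("pics/A.png",crop(a,285,432,145,262,5))
h=crop(a,100,255,165,245,5)
cv2.imwrite("pics/B.png",h)
```

```text
(no output)
```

View pics/A.png

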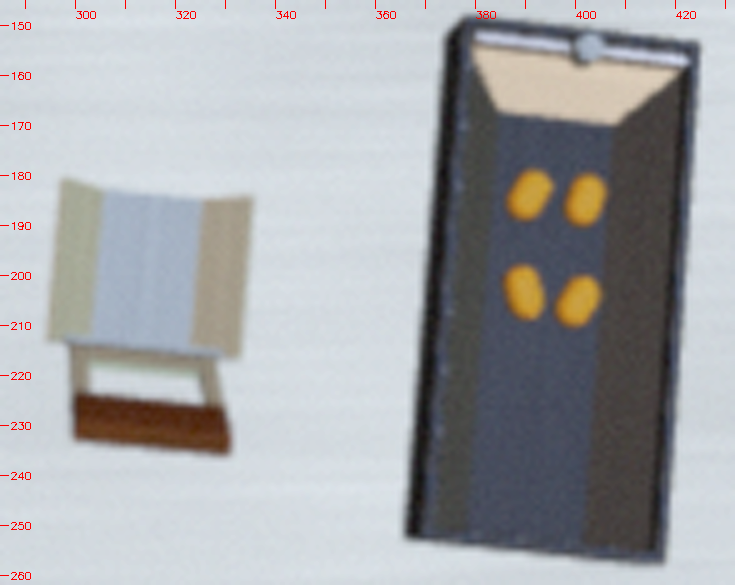

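View pics/B.png

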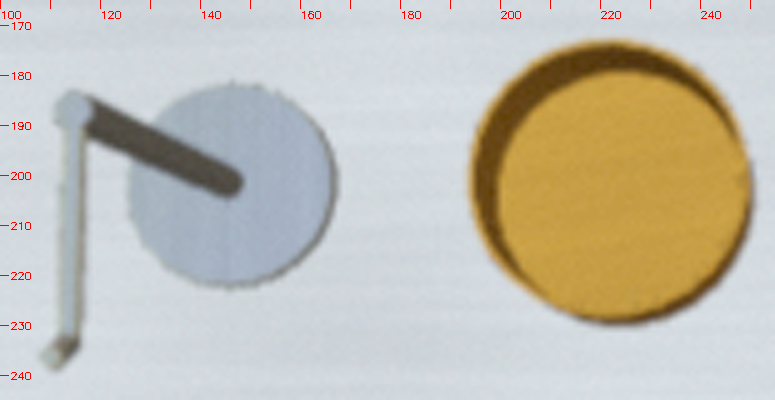

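The enlarged view gives sub-pixel corners for the trough, back-stop foot, scoop, hook and canister. I'll fit poses from these.

```bash
cat > fit.py <<'E'
from h import *
from scipy.optimize import least_squares
c=cam("top")
A=lambda p:np.array(p,float)/5+[285,145]
B=lambda p:np.array(p,float)/5+[100,165]
def fit(model,px,x0,n=3):
    model=np.array(model,float);px=np.array(px)
    def W(p): 
        m=model.copy(); 
        return Ro.from_euler('z',p[2]).apply(m)+[p[0],p[1],0]
    r=least_squares(lambda p:(proj(c,W(p))-px).ravel(),x0)
    return r.x,(proj(c,W(r.x))-px)
L=np.array
t,res=fit([[.115,.053,.036],[.115,-.053,.036],[-.115,.053,.036],[-.115,-.053,.036]],A([[467,18],[698,44],[406,537],[663,562]]),[.5,-.2,0])
print("trough",t,np.degrees(t[2]));print(res.round(1).tolist())
f=onz(c,A([[499,108],[613,125]]),.005); print("stop foot in trough",(Ro.from_euler('z',-t[2]).apply(f-[t[0],t[1],0])).round(4))
f=onz(c,A([[467,530],[583,543]]),.005); print("floor back corners",(Ro.from_euler('z',-t[2]).apply(f-[t[0],t[1],0])).round(4))
pp=onz(c,A([[530,195],[587,200],[524,292],[579,301]]),.013); print("pins",(Ro.from_euler('z',-t[2]).apply(pp-[t[0],t[1],0])).round(4))
u=L([-.5,0,.866]);n=L([.866,0,.5]);o=L([-.0355,0,.010])
bar=lambda s,y,q:o+u*s+n*q+L([0,y,0])
s,res=fit([[.036,.043,.02],[.036,-.043,.02],[-.036,.043,.021],[-.036,-.043,.021],bar(.088,.032,.005),bar(.088,-.032,.005),bar(.088,.032,-.005),bar(.088,-.032,-.005)],A([[62,179],[252,197],[48,340],[240,357],[75,393],[222,407],[75,438],[231,454]]),[.5,-.05,0])
print("scoop",s,np.degrees(s[2]));print(res.round(1).tolist())
h,res=fit([[0,0,.2],[-.08,0,.196],[-.086,0,.214],[0,0,.012]],np.r_[B([[73,108],[69,345],[52,356]]),[[146.6,202.2]]],[.5,.3,0])
print("hook",h,np.degrees(h[2]));print(res.round(1).tolist())
a=np.linspace(0,2*np.pi,90)
def canr(p):
    q=np.r_[proj(c,np.c_[p[0]+.058*np.cos(a),p[1]+.058*np.sin(a),0*a+.065]),proj(c,np.c_[p[0]+.058*np.cos(a),p[1]+.058*np.sin(a),0*a])]
    m=B([[470,38],[753,325]]); return [q[:,0].min()-m[0,0],q[:,1].min()-m[0,1],q[:,0].max()-m[1,0],q[:,1].max()-m[1,1]]
r=least_squares(canr,[.46,.13]); print("can",r.x,r.fun)
E
python3 fit.py
```

```text
trough [ 0.57668588 -0.27348601 -0.14748496] -8.450265771848217
[[-0.8, -1.1], [0.4, -0.0], [1.4, 0.0], [-1.0, 1.0]]
stop foot in trough [[ 0.0826  0.0251  0.005 ]
 [ 0.0817 -0.0274  0.005 ]]
floor back corners [[-0.1077  0.0219  0.005 ]
 [-0.1071 -0.03    0.005 ]]
pins [[ 0.0431  0.0098  0.013 ]
 [ 0.0441 -0.016   0.013 ]
 [-0.0006  0.0086  0.013 ]
 [-0.0015 -0.0163  0.013 ]]
scoop [ 0.59426993 -0.09834873 -0.12704161] -7.278947945290915
[[-0.4, -2.2], [0.5, -1.6], [-0.8, -1.9], [0.2, -1.2], [-0.3, 3.7], [2.1, 4.2], [-0.9, -0.8], [-0.4, -0.8]]
hook [ 0.59251352  0.26854279 -0.0177733 ] -1.018335285451571
[[0.5, 0.4], [0.3, -0.4], [-0.3, 0.4], [-0.6, -0.5]]
can [0.58515645 0.09911948] [-0.57405697 -0.36497779  0.62312458  0.37004025]
```

```bash
sed -i 's/bar(.088,.032,.005),bar(.088,-.032,.005)/bar(.058,.032,.005),bar(.058,-.032,.005)/; s#/5+\[285,145\]#/5+[284.6,144.6]#; s#/5+\[100,165\]#/5+[99.6,164.6]#; s/\[-.115,-.053,.036\]\],A(\[\[467,18\],\[698,44\],\[406,537\],\[663,562\]\])/[-.115,-.053,.036],[-.11,.026,.005],[-.11,-.026,.005],[-.11,.026,.005],[-.11,-.026,.005]],A([[467,18],[698,44],[406,537],[663,562],[467,533],[583,547],[467,533],[583,547]])/' fit.py; python3 fit.py
```

```text
trough [ 0.57788906 -0.27422471 -0.137566  ] -7.881951200104212
[[-0.6, -1.1], [0.6, -0.4], [2.6, 0.2], [0.2, 0.7], [-0.7, 0.3], [-0.7, 0.1], [-0.7, 0.3], [-0.7, 0.1]]
stop foot in trough [[ 0.0824  0.0259  0.005 ]
 [ 0.0809 -0.0266  0.005 ]]
floor back corners [[-0.108   0.0245  0.005 ]
 [-0.1079 -0.0275  0.005 ]]
pins [[ 0.0427  0.0109  0.013 ]
 [ 0.0435 -0.0149  0.013 ]
 [-0.0011  0.0101  0.013 ]
 [-0.0022 -0.0147  0.013 ]]
scoop [ 0.59166028 -0.09753097 -0.11791824] -6.756217742801398
[[-0.5, -0.5], [0.5, -0.2], [-0.6, -0.1], [0.4, 0.3], [-0.3, -0.8], [1.1, -0.7], [-0.5, 1.1], [0.0, 0.8]]
hook [ 0.59308985  0.26897364 -0.02078815] -1.1910734386561885
[[0.6, 0.5], [0.3, -0.3], [-0.3, 0.4], [-0.8, -0.8]]
can [0.58603309 0.09995728] [-0.58595197 -0.37386428  0.63635275  0.37907372]
```

```bash
cat > plan.py <<'E'
from h import *
def T(pos,R): return np.asarray(pos,float),R
def rows(p0,R0,p1,R1,n,grip):
    w=(R0.inv()*R1).as_rotvec(); w=np.round(w/n,4); r=Ro.from_rotvec(w)
    S=np.zeros((3,3)); Rk=R0
    for k in range(n): S+=Rk.as_matrix(); Rk=Rk*r
    s=np.round(np.linalg.solve(S,np.asarray(p1)-p0)*100,3)
    print(n,"x",[s.tolist(),w.tolist(),grip]," step mm",round(np.linalg.norm(s)*10,1),"deg",round(np.degrees(np.linalg.norm(w)),2))
    return p0+S@s/100,Rk
def cur(): s=st(); return np.array(s["eef_pos"]),rot(s["orientation"])
# scoop pose (pos of reference point 'ref' in scoop frame, yaw deg, nose-down deg) -> TCP
G=np.array([-.075,0,.0784]); LIP=np.array([.036,0,0]); EYE=np.array([-.0645,0,.0602]); BACK=np.array([-.036,0,0])
Rg=Ro.from_matrix(np.array([[0,.8660254,.5],[1,0,0],[0,.5,-.8660254]])) # tool axes in scoop
def tcp(ref,world,yaw,nd):
    Rs=Ro.from_euler('z',yaw,degrees=True)*Ro.from_euler('y',nd,degrees=True)
    return np.asarray(world)+Rs.apply(G-np.asarray(ref)),Rs*Rg
def scoop_of(p,R):
    Rs=R*Rg.inv(); return p-Rs.apply(G),Rs
E
python3 - <<'E'
s=open('fit.py').read()
i=s.index('t,res=fit(');j=s.index('f=onz(c,A([[499')
s=s[:i]+'''t,res=fit([[.115,.053,.036],[.115,-.053,.036],[-.115,-.053,.036],[.115,.053,0],[-.115,.053,0],[-.11,.026,.005],[-.11,-.026,.005],[0,.026,.005],[0,-.026,.005]],
 A([[467,18],[698,44],[663,562],[447,40],[406,537],[467,533],[583,547],[484,320],[596,320]])+0,[.5,-.2,0])
print("trough",t,np.degrees(t[2]));print(res.round(1).tolist())
'''+s[j:]
open('fit.py','w').write(s)
E
python3 fit.py | head -6
python3 - <<'E'
from plan import *
p,R=cur()
g,Rt=tcp([0,0,0],[.5917,-.0975,0],-6.76,0)
print(g,Rt.as_euler('xyz',degrees=True))
a=g-Rt.apply([0,0,.07])
q=rows(p,R,a,Rt,14,4)
rows(*q,g,Rt,4,4)
E
```

```text
trough [ 0.57510669 -0.27477196 -0.13325013] -7.634670095616978
[[-0.5, 0.2], [0.7, 0.7], [0.8, 1.9], [-0.8, -0.0], [-0.9, 1.8], [-0.2, 1.6], [-0.2, 1.3], [0.3, -5.1], [0.8, -2.6]]
stop foot in trough [[ 0.0852  0.0264  0.005 ]
 [ 0.0835 -0.0261  0.005 ]]
floor back corners [[-0.1052  0.0259  0.005 ]
 [-0.1054 -0.0261  0.005 ]]
[ 0.51722141 -0.0886717   0.0784    ] [149.99999994   0.          83.24      ]
14 x [[3.957, -0.798, 0.704], [-0.0335, 0.0208, -0.0777], 4]  step mm 41.0 deg 4.99
4 x [[-0.001, 0.001, 1.749], [0.0001, -0.0, 0.0001], 4]  step mm 17.5 deg 0.01
```

>>> carry_out(
  increments=[
    [[3.957, -0.798, 0.704], [-0.0335, 0.0208, -0.0777], 5],
    [[3.957, -0.798, 0.704], [-0.0335, 0.0208, -0.0777], 5],
    [[3.957, -0.798, 0.704], [-0.0335, 0.0208, -0.0777], 5],
    [[3.957, -0.798, 0.704], [-0.0335, 0.0208, -0.0777], 5],
    [[3.957, -0.798, 0.704], [-0.0335, 0.0208, -0.0777], 5],
    [[3.957, -0.798, 0.704], [-0.0335, 0.0208, -0.0777], 5],
    [[3.957, -0.798, 0.704], [-0.0335, 0.0208, -0.0777], 5],
  ],
)

```text
time: 0.95
eef_pos: [0.3968, -0.349, 0.1901]
orientation: [164.8, -4.3, 51.5]
ft_force: [0.3, 1.1, 0.3]
grip_width: 0.0503
grip_force: 0.0
```

>>> carry_out(
  increments=[
    [[3.957, -0.798, 0.704], [-0.0335, 0.0208, -0.0777], 5],
    [[3.957, -0.798, 0.704], [-0.0335, 0.0208, -0.0777], 5],
    [[3.957, -0.798, 0.704], [-0.0335, 0.0208, -0.0777], 5],
    [[3.957, -0.798, 0.704], [-0.0335, 0.0208, -0.0777], 5],
    [[3.957, -0.798, 0.704], [-0.0335, 0.0208, -0.0777], 5],
    [[3.957, -0.798, 0.704], [-0.0335, 0.0208, -0.0777], 5],
    [[3.957, -0.798, 0.704], [-0.0335, 0.0208, -0.0777], 5],
    [[0, 0, 0], [0, 0, 0], 5],
    [[0, 0, 0], [0, 0, 0], 5],
  ],
)

```text
time: 1.85
eef_pos: [0.4826, -0.0841, 0.1391]
orientation: [150.0, 0.1, 83.3]
ft_force: [0.3, -0.5, -0.2]
grip_width: 0.05
grip_force: 0.0
```

Run:
```python
from plan import *
p,R=cur(); print(p,R.as_euler('xyz',degrees=True))
c=cam("wrist","w1"); 
g,Rt=tcp([0,0,0],[.5917,-.0975,0],-6.76,0)
Rs=Ro.from_euler('z',-6.76,degrees=True)
u=np.array([-.5,0,.866]);n=np.array([.866,0,.5]);o=np.array([-.0355,0,.01])
P=[o+u*.088+n*q+[0,y,0] for y in(.032,-.032) for q in(.005,-.005)]+[[.036,.043,.02],[.036,-.043,.02]]
print(proj(c,Rs.apply(P)+[.5917,-.0975,0]).round(0).tolist())
rows(p,R,g,Rt,5,5)
```

```text
[ 0.48257707 -0.08406244  0.13909867] [1.49955228e+02 5.38450365e-02 8.33491926e+01]
[[282.0, 190.0], [266.0, 190.0], [282.0, 283.0], [267.0, 283.0], [347.0, 149.0], [342.0, 236.0]]
5 x [[-0.01, -0.002, 1.401], [0.0002, -0.0, 0.0004], 5]  step mm 14.0 deg 0.03
```

View pics/w1.png

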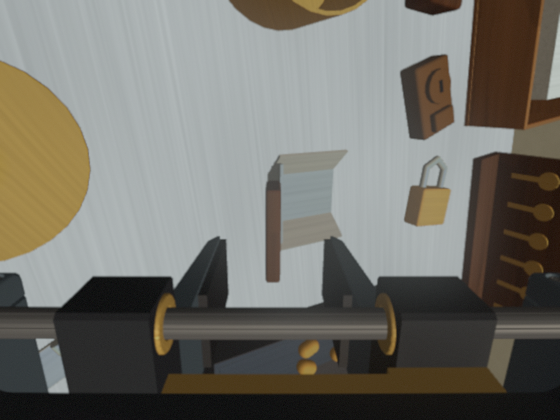

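The wrist view shows the grip bar at (266–281, 181–283) and pan corners at (347,150) and (341,236). All are within a few pixels of the prediction, so I'll descend and grip.

>>> carry_out(
  increments=[
    [[0, 0, 1.4], [0, 0, 0], 5],
    [[0, 0, 1.4], [0, 0, 0], 5],
    [[0, 0, 1.4], [0, 0, 0], 5],
    [[0, 0, 1.4], [0, 0, 0], 5],
    [[0, 0, 1.4], [0, 0, 0], 5],
    [[0, 0, 0], [0, 0, 0], 5],
  ],
  grip_force=45,
)

```text
time: 2.5
eef_pos: [0.5181, -0.0906, 0.0778]
orientation: [150.0, 0.0, 83.0]
ft_force: [0.0, 0.1, 0.6]
grip_width: 0.0503
grip_force: 0.0
```

>>> carry_out(
  increments=[
    [[0, 0, 0], [0, 0, 0], 0.5],
    [[0, 0, 0], [0, 0, 0], 0.5],
    [[0, 0, 0], [0, 0, 0], 0.5],
    [[0, 0, 0], [0, 0, 0], 0.5],
    [[0, 0, 0], [0, 0, 0], 0.5],
    [[0, 0, 0], [0, 0, 0], 0.5],
  ],
  grip_force=45,
)

```text
time: 3.1
eef_pos: [0.5169, -0.0887, 0.0783]
orientation: [150.0, 0.0, 83.3]
ft_force: [-0.2, -0.7, -1.5]
grip_width: 0.01
grip_force: 45.0
```

Run:
```python
from plan import *
p,R=cur(); s=st();print(p,s["orientation"],s["grip_width"],s["grip_force"],s["ft_force"])
sp,Rs=scoop_of(p,R); print("scoop",sp,Rs.as_euler('xyz',degrees=True))
```

```text
[ 0.51686663 -0.0886715   0.0783308 ] [1.50000372e+02 2.79885304e-02 8.32798314e+01] 0.010048306858612188 44.987788796424866 [-0.24880687 -0.66504929 -1.46377128]
scoop [ 5.9134636e-01 -9.7485997e-02 -6.9681978e-05] [-2.79885304e-02  3.71567039e-04 -6.72016883e+00]
```

```bash
cat >> plan.py <<'E'
TR=np.array([.577,-.2749]); TY=-7.7
def intr(x,y,z): # trough coords -> world
    return Ro.from_euler('z',TY,degrees=True).apply([x,y,z])+np.r_[TR,0]
def totr(X): return Ro.from_euler('z',-TY,degrees=True).apply(np.asarray(X)-np.r_[TR,0])
def lipnow():
    p,R=cur(); sp,Rs=scoop_of(p,R); l=sp+Rs.apply(LIP); return totr(l).round(4), Rs.as_euler('ZYX',degrees=True).round(2)
E
python3 - <<'E'
from plan import *
p,R=cur()
q=rows(p,R,p+[0,0,.09],R,4,.5)
q=rows(*q,*tcp(LIP,intr(-.024,0,.075),TY,8),7,.5)
q=rows(*q,*tcp(LIP,intr(-.024,0,.014),TY,8),5,.5)
q=rows(*q,*tcp(LIP,intr(-.024,0,.004),TY,8),10,.5)
E
```

```text
4 x [[-0.001, 1.125, -1.949], [0.0, 0.0, 0.0], 0.5]  step mm 22.5 deg 0.0
7 x [[-2.516, -0.516, -0.254], [0.0199, -0.001, 0.0022], 0.5]  step mm 25.8 deg 1.15
5 x [[0.0, -0.457, 1.132], [0.0001, -0.0, 0.0], 0.5]  step mm 12.2 deg 0.01
10 x [[0.0, -0.037, 0.093], [-0.0, -0.0, 0.0], 0.5]  step mm 1.0 deg 0.0
```

>>> carry_out(
  increments=[
    [[0, 1.125, -1.949], [0, 0, 0], 0.5],
    [[0, 1.125, -1.949], [0, 0, 0], 0.5],
    [[0, 1.125, -1.949], [0, 0, 0], 0.5],
    [[0, 1.125, -1.949], [0, 0, 0], 0.5],
    [[0, 0, 0], [0, 0, 0], 0.5],
  ],
)

```text
time: 3.6
eef_pos: [0.5192, -0.0885, 0.1672]
orientation: [149.6, -0.0, 83.4]
ft_force: [0.7, 0.7, -1.4]
grip_width: 0.0096
grip_force: 45.0
```

>>> carry_out(
  increments=[
    [[-2.516, -0.516, -0.254], [0.0199, -0.001, 0.0022], 0.5],
    [[-2.516, -0.516, -0.254], [0.0199, -0.001, 0.0022], 0.5],
    [[-2.516, -0.516, -0.254], [0.0199, -0.001, 0.0022], 0.5],
    [[-2.516, -0.516, -0.254], [0.0199, -0.001, 0.0022], 0.5],
    [[-2.516, -0.516, -0.254], [0.0199, -0.001, 0.0022], 0.5],
    [[-2.516, -0.516, -0.254], [0.0199, -0.001, 0.0022], 0.5],
    [[-2.516, -0.516, -0.254], [0.0199, -0.001, 0.0022], 0.5],
    [[0, 0, 0], [0, 0, 0], 0.5],
    [[0, 0, 0], [0, 0, 0], 0.5],
  ],
)

```text
time: 4.5
eef_pos: [0.4551, -0.2577, 0.1619]
orientation: [158.0, -0.2, 82.3]
ft_force: [0.4, 0.8, -2.5]
grip_width: 0.0097
grip_force: 45.0
```

Run:
```python
from plan import *
p,R=cur(); s=st();print(p,s["orientation"],s["grip_width"],s["grip_force"],s["ft_force"],s["torque"]); print(lipnow())
c=cam("top","t2"); b=cam("scene","s2")
o=[cv2.resize(cv2.imread("pics/t2.png")[140:265,330:440],None,fx=4,fy=4,interpolation=cv2.INTER_CUBIC),
cv2.resize(cv2.imread("pics/s2.png")[230:390,85:200],None,fx=3.125,fy=3.125,interpolation=cv2.INTER_CUBIC)]
o=np.hstack([o[0],o[1][:500]]); cv2.imwrite("pics/C.png",np.clip(o*1.4,0,255)[:, :800])
sp,Rs=scoop_of(p,R)
print(proj(c,Rs.apply([[.036,.043,.02],[.036,-.043,.02],[.036,.023,0],[.036,-.023,0]])+sp).round(1).tolist())
```

```text
[ 0.45510219 -0.25771009  0.16187081] [158.04674233  -0.21482052  82.32249144] 0.009708742976597158 44.996981620788574 [ 0.40033944  0.84506096 -2.5156202 ] [ 0.08763346  0.35429261 -0.00526301]
(array([-0.0242,  0.0011,  0.0687]), array([-7.65,  8.05,  0.22]))
[[383.6, 206.5], [425.1, 211.3], [390.2, 210.1], [412.0, 212.6]][ WARN:0@1.217] global loadsave.cpp:1063 imwrite_ Unsupported depth image for selected encoder is fallbacked to CV_8U.
```

View pics/C.png

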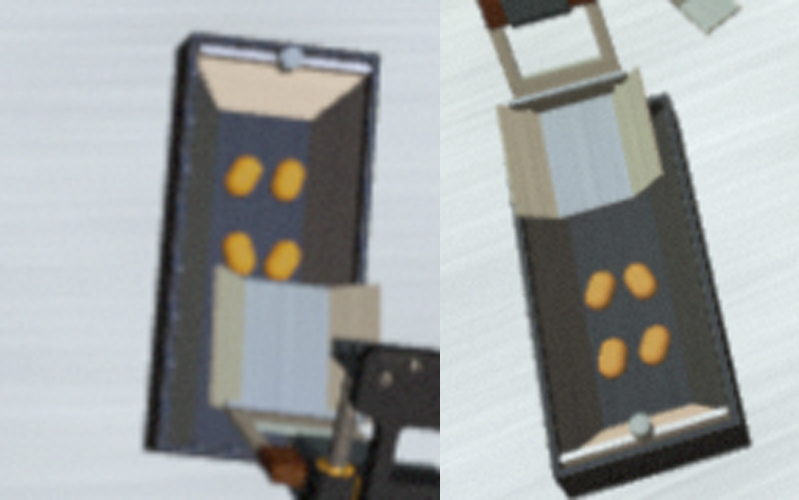

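The top crop shows the pan's front corners at (384,206) and (424.5,211), matching the prediction within half a pixel. All four pins are still ahead of the lip, so I'll lower it.

Run:
```python
from plan import *
p,R=cur();print(p, lipnow())
q=rows(p,R,*tcp(LIP,intr(-.024,0,.014),TY,8),5,.5)
```

```text
[ 0.45540895 -0.25690827  0.1623199 ] (array([-0.0239,  0.0021,  0.0692]), array([-7.56,  8.01,  0.19]))
5 x [[-0.033, -0.416, 1.023], [-0.0001, -0.0008, 0.0001], 0.5]  step mm 11.0 deg 0.05
```

>>> carry_out(
  increments=[
    [[-0.03, -0.416, 1.023], [0, -0.0008, 0], 0.5],
    [[-0.03, -0.416, 1.023], [0, -0.0008, 0], 0.5],
    [[-0.03, -0.416, 1.023], [0, -0.0008, 0], 0.5],
    [[-0.03, -0.416, 1.023], [0, -0.0008, 0], 0.5],
    [[-0.03, -0.416, 1.023], [0, -0.0008, 0], 0.5],
    [[0, 0, 0], [0, 0, 0], 0.5],
    [[0, 0, 0], [0, 0, 0], 0.5],
  ],
)

```text
time: 5.3
eef_pos: [0.4558, -0.2595, 0.108]
orientation: [157.9, 0.1, 82.3]
ft_force: [-0.0, -0.5, -2.2]
grip_width: 0.0095
grip_force: 45.0
```

Run:
```python
from plan import *
p,R=cur();print(p, lipnow(), st()["ft_force"])
q=rows(p,R,*tcp(LIP,intr(-.024,0,.007),TY,8),5,.5)
```

```text
[ 0.45578398 -0.25953451  0.10797929] (array([-0.023 , -0.0012,  0.015 ]), array([-7.73,  7.92, -0.09])) [-0.03381997 -0.4665773  -2.20675591]
5 x [[0.02, -0.075, 0.14], [0.0003, 0.0003, 0.0001], 0.5]  step mm 1.6 deg 0.02
```

>>> carry_out(
  increments=[
    [[0.02, -0.06, 0.14], [0, 0, 0], 0.5],
    [[0.02, -0.06, 0.14], [0, 0, 0], 0.5],
    [[0.02, -0.06, 0.14], [0, 0, 0], 0.5],
    [[0, -0.06, 0.14], [0, 0, 0], 0.5],
    [[0, -0.037, 0.093], [0, 0, 0], 0.5],
    [[0, 0, 0], [0, 0, 0], 0.5],
  ],
)

```text
time: 5.9
eef_pos: [0.4557, -0.2589, 0.1012]
orientation: [157.9, 0.1, 82.3]
ft_force: [0.1, -0.2, -2.6]
grip_width: 0.0096
grip_force: 45.0
```

>>> carry_out(
  increments=[
    [[0, -0.037, 0.093], [0, 0, 0], 0.5],
    [[0, -0.037, 0.093], [0, 0, 0], 0.5],
    [[0, 0, 0], [0, 0, 0], 0.5],
  ],
)

```text
time: 6.2
eef_pos: [0.4557, -0.2589, 0.0991]
orientation: [157.9, 0.1, 82.3]
ft_force: [-0.5, 0.8, -2.2]
grip_width: 0.0101
grip_force: 45.0
```

Run:
```python
from plan import *
p,R=cur();print(p, lipnow(), st()["ft_force"])
```

```text
[ 0.45570954 -0.25885411  0.09912409] (array([-0.0232, -0.0005,  0.0062]), array([-7.72,  7.9 , -0.1 ])) [-0.48247437  0.82839303 -2.1636812 ]
```

>>> carry_out(
  increments=[
    [[0, -0.037, 0.093], [0, 0, 0], 0.5],
    [[0, 0, 0], [0, 0, 0], 0.5],
  ],
)

```text
time: 6.4
eef_pos: [0.4557, -0.2589, 0.0982]
orientation: [157.9, 0.1, 82.3]
ft_force: [-0.5, 0.1, -2.8]
grip_width: 0.0096
grip_force: 45.0
```

>>> carry_out(
  increments=[
    [[0, -0.037, 0.093], [0, 0, 0], 0.5],
    [[0, 0, 0], [0, 0, 0], 0.5],
  ],
)

```text
time: 6.6
eef_pos: [0.456, -0.2591, 0.0975]
orientation: [157.9, 0.1, 82.3]
ft_force: [-0.7, 0.1, -0.7]
grip_width: 0.0095
grip_force: 45.0
```

Run:
```python
from plan import *
p,R=cur();print(p, lipnow(), st()["ft_force"])
z=lipnow()[0][2]-.0002
q=rows(p,R,*tcp(LIP,intr(-.006,0,z),TY,2),7,.5)
q=rows(*q,*tcp(LIP,intr(.06,0,z),TY,2),20,.5)
q=rows(*q,*tcp(LIP,intr(.07,0,z),TY,2),10,.5)
```

```text
[ 0.4559521  -0.25905039  0.09749506] (array([-0.0228, -0.0007,  0.0047]), array([-7.73,  7.86, -0.12])) [-0.66826212  0.13505882 -0.72392946]
7 x [[0.008, 0.038, 0.187], [-0.0146, 0.0003, 0.0001], 0.5]  step mm 1.9 deg 0.84
20 x [[-0.0, 0.291, 0.155], [-0.0, -0.0, -0.0], 0.5]  step mm 3.3 deg 0.0
10 x [[-0.0, 0.089, 0.047], [-0.0, -0.0, -0.0], 0.5]  step mm 1.0 deg 0.0
```

>>> carry_out(
  increments=[
    [[0.01, 0.038, 0.187], [-0.0146, 0, 0], 0.5],
    [[0.01, 0.038, 0.187], [-0.0146, 0, 0], 0.5],
    [[0.01, 0.038, 0.187], [-0.0146, 0, 0], 0.5],
    [[0.01, 0.038, 0.187], [-0.0146, 0, 0], 0.5],
    [[0.01, 0.038, 0.187], [-0.0146, 0, 0], 0.5],
    [[0.01, 0.038, 0.187], [-0.0146, 0, 0], 0.5],
    [[0.01, 0.038, 0.187], [-0.0146, 0, 0], 0.5],
    [[0, 0, 0], [0, 0, 0], 0.5],
  ],
)

```text
time: 7.4
eef_pos: [0.4639, -0.2597, 0.0868]
orientation: [152.0, 0.1, 82.2]
ft_force: [-0.2, 0.7, 0.7]
grip_width: 0.0097
grip_force: 45.0
```

Run:
```python
from plan import *
p,R=cur();print(p, lipnow(), st()["ft_force"],st()["torque"])
```

```text
[ 0.46390004 -0.25966137  0.08681   ] (array([-0.0059, -0.0004,  0.0046]), array([-7.78,  1.98, -0.11])) [-0.18362159  0.66685875  0.66770714] [0.12311229 0.03044997 0.07590608]
```

>>> carry_out(
  increments=[
    [[0, 0.291, 0.155], [0, 0, 0], 0.5],
    [[0, 0.291, 0.155], [0, 0, 0], 0.5],
    [[0, 0.291, 0.155], [0, 0, 0], 0.5],
    [[0, 0.291, 0.155], [0, 0, 0], 0.5],
    [[0, 0.291, 0.155], [0, 0, 0], 0.5],
    [[0, 0.291, 0.155], [0, 0, 0], 0.5],
    [[0, 0.291, 0.155], [0, 0, 0], 0.5],
    [[0, 0.291, 0.155], [0, 0, 0], 0.5],
    [[0, 0.291, 0.155], [0, 0, 0], 0.5],
  ],
)

```text
time: 8.3
eef_pos: [0.4934, -0.2634, 0.0867]
orientation: [152.0, 0.1, 82.3]
ft_force: [-3.8, 0.2, 6.1]
grip_width: 0.0098
grip_force: 45.0
```

Run:
```python
from plan import *
p,R=cur();print(p, lipnow(), st()["ft_force"],st()["torque"])
```

```text
[ 0.49342834 -0.26344372  0.08670085] (array([ 0.0238, -0.    ,  0.0045]), array([-7.72,  2.01, -0.12])) [-3.78522842  0.18497325  6.06954498] [0.0659539  0.09603467 0.02947024]
```

>>> carry_out(
  increments=[
    [[0, 0.297, 0.144], [0, 0, 0], 0.5],
    [[0, 0.297, 0.144], [0, 0, 0], 0.5],
    [[0, 0.291, 0.155], [0, 0, 0], 0.5],
    [[0, 0.291, 0.155], [0, 0, 0], 0.5],
    [[0, 0.291, 0.155], [0, 0, 0], 0.5],
  ],
)

```text
time: 8.8
eef_pos: [0.5097, -0.2656, 0.0868]
orientation: [152.0, 0.1, 82.3]
ft_force: [-3.6, 0.2, 4.2]
grip_width: 0.0097
grip_force: 45.0
```

>>> carry_out(
  increments=[
    [[0, 0.291, 0.155], [0, 0, 0], 0.5],
    [[0, 0.291, 0.155], [0, 0, 0], 0.5],
    [[0, 0.291, 0.155], [0, 0, 0], 0.5],
    [[0, 0.291, 0.155], [0, 0, 0], 0.5],
    [[0, 0.291, 0.155], [0, 0, 0], 0.5],
    [[0, 0.291, 0.155], [0, 0, 0], 0.5],
  ],
)

```text
time: 9.4
eef_pos: [0.5293, -0.2681, 0.0867]
orientation: [152.0, 0.1, 82.3]
ft_force: [-3.9, 0.4, 5.1]
grip_width: 0.0101
grip_force: 45.0
```

Run:
```python
from plan import *
p,R=cur();print(p, lipnow(), st()["ft_force"],st()["torque"])
c=cam("top","t3"); b=cam("scene","s3")
o=[cv2.resize(cv2.imread("pics/t3.png")[140:265,330:440],None,fx=4,fy=4,interpolation=cv2.INTER_CUBIC),
cv2.resize(cv2.imread("pics/s3.png")[230:390,85:200],None,fx=3.125,fy=3.125,interpolation=cv2.INTER_CUBIC)]
o=np.hstack([o[0],o[1][:500]]); cv2.imwrite("pics/D.png",np.clip(o*1.4,0,255).astype(np.uint8)[:, :800])
```

```text
[ 0.52926101 -0.26811596  0.08673246] (array([0.0599, 0.0002, 0.0044]), array([-7.71,  2.03, -0.1 ])) [-3.94316519  0.4227362   5.10124488] [0.06475682 0.03549329 0.03121102]
```

View pics/D.png

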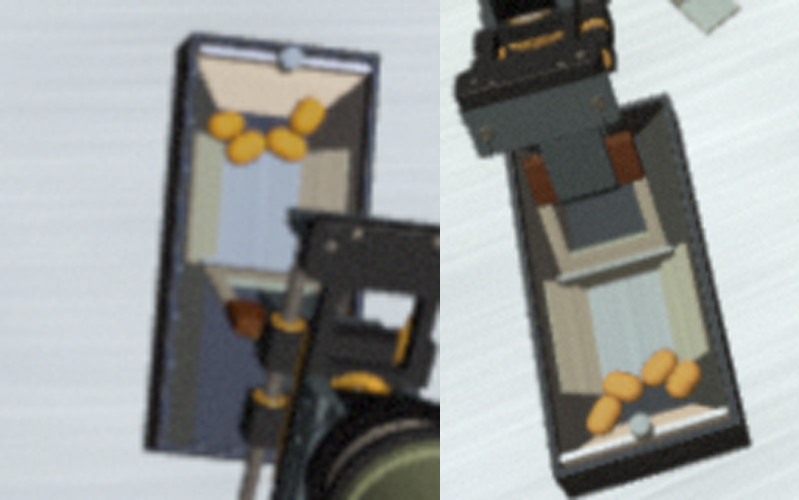

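The pins are piled at the stop. Two are at the lip, at about (391,176) and (402,176), and two are in the corners against the plate. I'll continue gently.

>>> carry_out(
  increments=[
    [[0, 0.178, 0.094], [0, 0, 0], 0.5],
    [[0, 0.178, 0.094], [0, 0, 0], 0.5],
    [[0, 0.178, 0.094], [0, 0, 0], 0.5],
    [[0, 0.178, 0.094], [0, 0, 0], 0.5],
  ],
)

```text
time: 9.9
eef_pos: [0.537, -0.2692, 0.0868]
orientation: [152.0, 0.1, 82.3]
ft_force: [-3.7, 0.5, 5.3]
grip_width: 0.0096
grip_force: 45.0
```

>>> carry_out(
  increments=[
    [[0, 0.178, 0.094], [0, 0, 0], 0.5],
    [[0, 0.178, 0.094], [0, 0, 0], 0.5],
    [[0, 0.089, 0.047], [0, 0, 0], 0.5],
  ],
)

```text
time: 10.2
eef_pos: [0.5418, -0.2697, 0.0867]
orientation: [152.1, 0.1, 82.3]
ft_force: [-6.9, 1.2, 6.9]
grip_width: 0.0095
grip_force: 45.0
```

>>> carry_out(
  increments=[
    [[0, 0.089, 0.047], [0, 0, 0], 0.5],
    [[0, 0.089, 0.047], [0, 0, 0], 0.5],
  ],
)

```text
time: 10.4
eef_pos: [0.5432, -0.2699, 0.0868]
orientation: [152.1, 0.1, 82.3]
ft_force: [-9.4, 1.3, 8.9]
grip_width: 0.01
grip_force: 45.0
```

Run:
```python
from plan import *
p,R=cur();print(p, lipnow(), st()["ft_force"],st()["torque"])
```

```text
[ 0.54320675 -0.26985582  0.08677448] (array([0.0739, 0.0004, 0.0044]), array([-7.7 ,  2.08, -0.08])) [-9.40792392  1.31266101  8.91393886] [ 0.03179369  0.36043172 -0.10556119]
```

>>> carry_out(
  increments=[
    [[0, 0.089, 0.047], [0, 0, 0], 0.5],
    [[0, 0.089, 0.047], [0, 0, 0], 0.5],
  ],
)

```text
time: 10.6
eef_pos: [0.5455, -0.2702, 0.0868]
orientation: [152.1, 0.1, 82.3]
ft_force: [-5.8, 0.8, 6.9]
grip_width: 0.0097
grip_force: 45.0
```

Run:
```python
from plan import *
p,R=cur();print(p, lipnow(), st()["ft_force"],st()["torque"])
c=cam("top","t4"); b=cam("scene","s4")
o=[cv2.resize(cv2.imread("pics/t4.png")[140:230,345:435],None,fx=4.4,fy=4.4,interpolation=cv2.INTER_CUBIC),
cv2.resize(cv2.imread("pics/s4.png")[290:390,100:200],None,fx=3.96,fy=3.96,interpolation=cv2.INTER_CUBIC)]
o=np.hstack([o[0],o[1]]); cv2.imwrite("pics/E.png",np.clip(o*1.4,0,255).astype(np.uint8)[:, :800])
```

```text
[ 0.5455436  -0.27020666  0.08678358] (array([0.0763, 0.0003, 0.0044]), array([-7.7 ,  2.06, -0.09])) [-5.75254449  0.78733228  6.94031981] [0.0936164  0.17330684 0.00049223]
```

View pics/E.png

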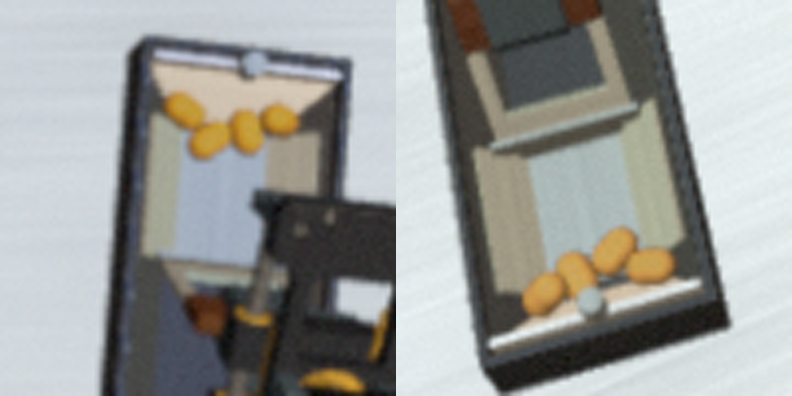

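The two middle pins are riding onto the lip and the two outer ones sit in the stop's corners. The force is still low, so I'll keep feeling for the stop.

>>> carry_out(
  increments=[
    [[0, 0.089, 0.047], [0, 0, 0], 0.5],
    [[0, 0.089, 0.047], [0, 0, 0], 0.5],
  ],
)

```text
time: 10.9
eef_pos: [0.5476, -0.2705, 0.0868]
orientation: [152.1, 0.1, 82.3]
ft_force: [-5.8, 1.2, 6.2]
grip_width: 0.0099
grip_force: 45.0
```

>>> carry_out(
  increments=[
    [[0, 0.089, 0.047], [0, 0, 0], 0.5],
    [[0, 0.089, 0.047], [0, 0, 0], 0.5],
  ],
)

```text
time: 11.1
eef_pos: [0.5497, -0.2708, 0.0867]
orientation: [152.1, 0.1, 82.3]
ft_force: [-4.6, 0.4, 6.4]
grip_width: 0.0098
grip_force: 45.0
```

Run:
```python
from plan import *
p,R=cur();print(p, lipnow(), st()["ft_force"],st()["torque"])
```

```text
[ 0.54965345 -0.27082307  0.08674484] (array([0.0805, 0.0002, 0.0044]), array([-7.71,  2.06, -0.09])) [-4.58338264  0.38005445  6.40500982] [0.04425946 0.15416285 0.00490569]
```

>>> carry_out(
  increments=[
    [[0, 0.089, 0.047], [0, 0, 0], 0.5],
  ],
)

```text
time: 11.2
eef_pos: [0.5502, -0.2708, 0.0867]
orientation: [152.1, 0.1, 82.3]
ft_force: [-14.5, 0.3, 13.7]
grip_width: 0.0099
grip_force: 45.0
```

>>> carry_out(
  increments=[
    [[0, 0.089, 0.047], [0, 0, 0], 0.5],
  ],
)

```text
time: 11.3
eef_pos: [0.5504, -0.2708, 0.0868]
orientation: [152.1, 0.1, 82.3]
ft_force: [-19.7, 0.0, 17.2]
grip_width: 0.0098
grip_force: 45.0
```

>>> carry_out(
  increments=[
    [[0, 0.045, 0.023], [0, 0, 0], 0.5],
  ],
)

```text
time: 11.4
eef_pos: [0.5505, -0.2708, 0.0868]
orientation: [152.1, 0.1, 82.3]
ft_force: [-19.7, 0.1, 16.8]
grip_width: 0.0099
grip_force: 45.0
```

Run:
```python
from plan import *
p,R=cur();print(p, lipnow(), st()["ft_force"],st()["torque"])
```

```text
[ 0.55047348 -0.27081126  0.08684125] (array([0.0812, 0.0004, 0.0043]), array([-7.68,  2.14, -0.08])) [-19.70679334   0.13106448  16.82223123] [-0.10390615  1.38380894 -0.26586673]
```

The stop is felt at x = +81 mm, with about 20 N. I'll locate the pins numerically.

```bash
cat >> plan.py <<'E'
def pins(n="top",z=.018,box=None,frame=None):
    c=cam(n); hsv=cv2.cvtColor(c["frame"],cv2.COLOR_RGB2HSV)
    m=cv2.inRange(hsv,(12,150,70),(30,255,255))
    if box is not None:
        k=np.zeros_like(m); x0,x1,y0,y1=box; k[y0:y1,x0:x1]=1; m=m*k
    N,l,s,cc=cv2.connectedComponentsWithStats(m)
    for i in range(1,N):
        if s[i,4]>8:
            w=onz(c,[cc[i]],z)[0]; print(n,cc[i].round(1),s[i,4],"trough",totr(w).round(3))
E
python3 - <<'E'
from plan import *
pins("top",.018,(365,430,145,200))
pins("scene",.018,(100,200,290,390))
E
```

```text
top [397.  167.3] 184 trough [0.081 0.001 0.018]
scene [157.5 356.4] 126 trough [0.078 0.015 0.018]
scene [138.3 364.4] 68 trough [ 0.082 -0.02   0.018]
```

Run:
```python
from plan import *
p,R=cur(); p=p+intr(.0018,0,-.0012)-intr(0,0,0)
q=(p,R)
for nd,n in((0,2),(-4,2),(-8,2),(-12,2),(-16,2),(-20,2),(-24,2)):
    dz=.072*np.sin(np.radians(-nd))+.0012
    x=.081+dz-.0012-(.001 if nd==0 else 0)
    q=rows(*q,*tcp(LIP,intr(x,0.0003,.0045+dz),TY,nd),n,.5)
```

```text
2 x [[-0.008, -0.301, -0.072], [-0.0187, 0.0005, 0.0004], 0.5]  step mm 3.1 deg 1.07
2 x [[-0.0, -0.04, 0.146], [-0.0349, 0.0, 0.0], 0.5]  step mm 1.5 deg 2.0
2 x [[-0.0, -0.079, 0.145], [-0.0349, 0.0, 0.0], 0.5]  step mm 1.7 deg 2.0
2 x [[-0.0, -0.079, 0.169], [-0.0349, 0.0, 0.0], 0.5]  step mm 1.9 deg 2.0
2 x [[-0.0, -0.082, 0.195], [-0.0349, 0.0, 0.0001], 0.5]  step mm 2.1 deg 2.0
2 x [[-0.0, -0.09, 0.217], [-0.0349, 0.0, -0.0], 0.5]  step mm 2.3 deg 2.0
2 x [[-0.0, -0.099, 0.241], [-0.0349, 0.0, -0.0], 0.5]  step mm 2.6 deg 2.0
```

>>> carry_out(
  increments=[
    [[0, -0.301, -0.072], [-0.0187, 0, 0], 0.5],
    [[0, -0.301, -0.072], [-0.0187, 0, 0], 0.5],
    [[0, -0.04, 0.146], [-0.0349, 0, 0], 0.5],
    [[0, -0.04, 0.146], [-0.0349, 0, 0], 0.5],
  ],
)

```text
time: 11.9
eef_pos: [0.5464, -0.2699, 0.0805]
orientation: [146.0, 0.1, 82.4]
ft_force: [0.5, -0.2, -3.3]
grip_width: 0.0101
grip_force: 45.0
```

>>> carry_out(
  increments=[
    [[0, -0.079, 0.145], [-0.0349, 0, 0], 0.5],
    [[0, -0.079, 0.145], [-0.0349, 0, 0], 0.5],
    [[0, -0.079, 0.169], [-0.0349, 0, 0], 0.5],
    [[0, -0.079, 0.169], [-0.0349, 0, 0], 0.5],
  ],
)

```text
time: 12.3
eef_pos: [0.5474, -0.2704, 0.0736]
orientation: [138.2, 0.1, 82.3]
ft_force: [0.5, 1.5, -3.0]
grip_width: 0.0095
grip_force: 45.0
```

Run:
```python
from plan import *
p,R=cur();print(p, lipnow(), st()["ft_force"],st()["torque"])
pins("top",.028,(365,430,145,215))
pins("scene",.028,(100,200,280,390))
```

```text
[ 0.5474061  -0.27042971  0.07362732] (array([0.0948, 0.0003, 0.0196]), array([ -7.7 , -11.81,  -0.1 ])) [ 0.53249866  1.45176358 -3.02629086] [0.23735258 0.99480704 0.08640844]
top [398.3 162.4] 194 trough [0.09  0.002 0.028]
scene [156. 357.] 111 trough [0.083 0.014 0.028]
scene [139.2 365.6] 52 trough [ 0.09  -0.018  0.028]
```

>>> carry_out(
  increments=[
    [[0, -0.082, 0.195], [-0.0349, 0, 0], 0.5],
    [[0, -0.082, 0.195], [-0.0349, 0, 0], 0.5],
    [[0, -0.09, 0.217], [-0.0349, 0, 0], 0.5],
    [[0, -0.09, 0.217], [-0.0349, 0, 0], 0.5],
    [[0, 0, 0], [0, 0, 0], 0.5],
  ],
)

```text
time: 12.9
eef_pos: [0.5523, -0.2779, 0.0823]
orientation: [132.4, -1.3, 83.1]
ft_force: [-3.6, 4.8, -10.0]
grip_width: 0.0111
grip_force: 45.5
```

Run:
```python
from plan import *
p,R=cur();print(p, lipnow(), st()["ft_force"],st()["torque"])
pins("top",.028,(365,430,145,215))
pins("scene",.028,(100,200,280,390))
o=[cv2.resize(cam("top")["frame"][140:230,345:435],None,fx=4.4,fy=4.4,interpolation=cv2.INTER_CUBIC),
cv2.resize(cam("scene")["frame"][290:390,100:200],None,fx=3.96,fy=3.96,interpolation=cv2.INTER_CUBIC)]
cv2.imwrite("pics/F.png",np.clip(np.hstack(o)[:,:,::-1]*1.4,0,255).astype(np.uint8))
```

```text
[ 0.55229097 -0.27785633  0.08227573] (array([ 0.1054, -0.0036,  0.0411]), array([ -7.37, -17.58,   1.41])) [-3.5590256   4.80215178 -9.9583465 ] [1.02103663 3.37803042 1.01683583]
top [401.3 164.5] 207 trough [ 0.086 -0.005  0.028]
top [397.6 210.2] 10 trough [-0.016 -0.004  0.028]
scene [147.2 355.5] 208 trough [ 0.075 -0.001  0.028]
```

View pics/F.png

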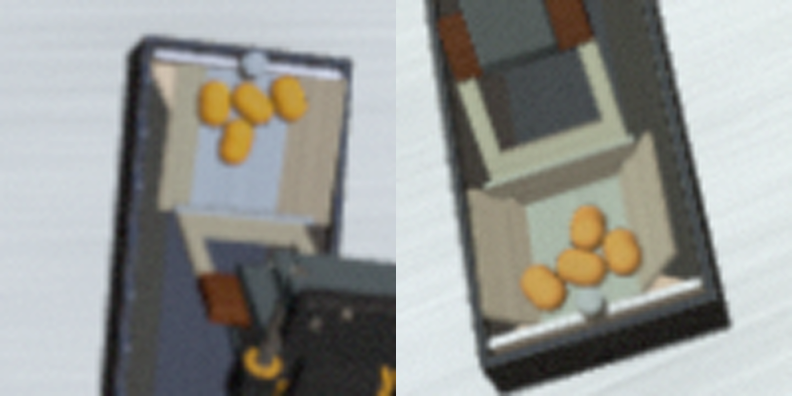

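All four pins are now inside the pan, at crop (213,103), (252,103), (289,98) and (236,142). The arm reads higher than planned, so I'll check its state.

Run:
```python
from plan import *
s=st(); print(s["time"],s["q"].round(1),s["dq"].round(1),s["ft_force"].round(1),s["torque"].round(2),s["eef_pos"].round(4),s["orientation"].round(2),s["grip_width"]); print(lipnow())
```

```text
13.1 [ -40.1   24.2  129.   120.    28.8 -146.4] [ 0.1  0.  -0.   0.1 -0.1  0.1] [-4.4  5.7 -9.4] [0.97 3.43 0.88] [ 0.5525 -0.2776  0.0826] [132.4   -1.34  83.03] 0.010817357160374744
(array([ 0.1056, -0.0034,  0.0414]), array([ -7.39, -17.6 ,   1.4 ]))
```

Run:
```python
from plan import *
q=cur()
q=rows(*q,*tcp(LIP,intr(.088,-.002,.042),TY,-16),4,.5)
q=rows(*q,*tcp(LIP,intr(.08,-.001,.065),TY,-12),6,.5)
q=rows(*q,*tcp(LIP,intr(.06,0,.14),TY,-12),8,.5)
```

```text
4 x [[0.104, -0.203, -0.369], [0.007, -0.0063, -0.0021], 0.5]  step mm 4.3 deg 0.55
6 x [[0.017, 0.317, -0.433], [0.0116, -0.0, 0.0], 0.5]  step mm 5.4 deg 0.66
8 x [[0.012, 0.441, -0.864], [0.0, -0.0, 0.0], 0.5]  step mm 9.7 deg 0.0
```

>>> carry_out(
  increments=[
    [[0.1, -0.2, -0.37], [0.007, -0.006, -0.002], 0.5],
    [[0.1, -0.2, -0.37], [0.007, -0.006, -0.002], 0.5],
  ],
)

```text
time: 13.3
eef_pos: [0.5467, -0.2767, 0.0871]
orientation: [132.8, -0.7, 82.5]
ft_force: [-4.8, -0.1, -5.8]
grip_width: 0.0104
grip_force: 44.4
```

Run:
```python
from plan import *
s=st(); print(s["time"],s["q"].round(1),s["dq"].round(1),s["ft_force"].round(1),s["torque"].round(2),s["eef_pos"].round(4),s["orientation"].round(2),s["grip_width"]); print(lipnow())
pins("top",.04,(365,430,145,215))
```

```text
13.3 [ -39.9   23.2  129.5  120.4   27.5 -146.4] [ 0.8 -6.4  3.9  1.4 -6.1  0. ] [-4.8 -0.1 -5.8] [0.26 2.44 0.08] [ 0.5467 -0.2767  0.0871] [132.84  -0.65  82.51] 0.010425506281750032
(array([ 0.0994, -0.0049,  0.045 ]), array([ -7.7 , -17.16,   0.68]))
top [402.5 166.9] 219 trough [ 0.077 -0.004  0.04 ]
```

>>> carry_out(
  increments=[
    [[0.1, -0.15, -0.4], [0.007, 0, 0], 0.5],
    [[0.1, 0, -0.4], [0.01, 0, 0], 0.5],
    [[0, 0.2, -0.45], [0.01, 0, 0], 0.5],
  ],
)

```text
time: 13.65
eef_pos: [0.5413, -0.2749, 0.1008]
orientation: [133.7, -0.7, 82.5]
ft_force: [-0.6, 0.0, -3.0]
grip_width: 0.0098
grip_force: 44.9
```

Run:
```python
from plan import *
s=st(); print(s["time"],s["q"].round(1),s["dq"].round(1),s["ft_force"].round(1),s["torque"].round(2),s["eef_pos"].round(4),s["orientation"].round(2),s["grip_width"]); print(lipnow())
pins("top",.05,(365,430,145,215))
```

```text
13.65 [ -39.9   21.   128.9  114.1   25.6 -139.7] [  0.2  -8.2  -4.8 -30.6  -9.5  32.3] [-0.6  0.  -3. ] [0.15 1.04 0.05] [ 0.5413 -0.2749  0.1008] [133.71  -0.66  82.51] 0.009809093168288891
(array([ 0.0931, -0.0038,  0.0567]), array([ -7.68, -16.29,   0.69]))
top [404.2 167.5] 223 trough [ 0.074 -0.005  0.05 ]
```

>>> carry_out(
  increments=[
    [[0, 0.35, -0.5], [0.012, 0, 0], 0.5],
    [[0, 0.35, -0.5], [0.012, 0, 0], 0.5],
    [[0, 0.35, -0.5], [0.012, 0, 0], 0.5],
    [[0, 0.35, -0.5], [0.012, 0, 0], 0.5],
    [[0, 0.35, -0.5], [0.01, 0, 0], 0.5],
  ],
)

```text
time: 14.2
eef_pos: [0.5362, -0.274, 0.131]
orientation: [137.0, -0.7, 82.6]
ft_force: [0.2, 0.0, -2.4]
grip_width: 0.01
grip_force: 44.9
```

```bash
cat > look.py <<'E'
from plan import *
s=st(); print(s["time"],s["q"].round(1),s["dq"].round(1),s["ft_force"].round(1),s["torque"].round(2),s["eef_pos"].round(4),s["orientation"].round(2),s["grip_width"])
l=lipnow(); print(l)
import sys
if len(sys.argv)<2: pins("top",l[0][2],(365,430,145,215))
E
python3 look.py
```

```text
14.2 [ -39.4   16.7  125.4   90.4   21.6 -114.5] [  1.   -7.7  -6.8 -49.1  -3.6  51.6] [ 0.2  0.  -2.4] [0.14 0.98 0.04] [ 0.5362 -0.274   0.131 ] [137.03  -0.69  82.59] 0.010007627339473113
(array([ 0.0852, -0.0034,  0.0795]), array([ -7.57, -12.96,   0.71]))
top [407.7 168.7] 248 trough [ 0.065 -0.003  0.08 ]
```

>>> carry_out(
  increments=[
    [[0, 0.45, -0.7], [0.01, 0, 0], 0.5],
    [[0, 0.45, -0.7], [0.01, 0, 0], 0.5],
    [[0, 0.45, -0.7], [0.01, 0, 0], 0.5],
    [[0, 0.45, -0.7], [0.01, 0, 0], 0.5],
    [[0, 0.45, -0.7], [0.005, 0, 0], 0.5],
    [[0, 0.45, -0.7], [0, 0, 0], 0.5],
    [[0, 0, 0], [0, 0, 0], 0.5],
  ],
)

```text
time: 14.95
eef_pos: [0.5284, -0.2733, 0.1803]
orientation: [139.6, -0.7, 82.7]
ft_force: [0.2, 0.1, -3.0]
grip_width: 0.0094
grip_force: 44.9
```

```bash
python3 look.py
```

```text
14.95 [-39.2  11.4 120.8  60.4  23.7 -83.2] [ 0.   1.1  1.4  1.2 -1.3 -1.8] [ 0.2  0.1 -3. ] [0.06 0.92 0.  ] [ 0.5284 -0.2733  0.1803] [139.63  -0.68  82.66] 0.009353059223613854
(array([ 0.0749, -0.0034,  0.1232]), array([ -7.47, -10.37,   0.69]))
top [415.2 168.7] 283 trough [ 0.055 -0.003  0.123]
```

Run:
```python
from plan import *
q=cur()
q=rows(*q,*tcp(LIP,[.571,.10,.15],0,-10),16,.5)
```

```text
16 x [[2.295, -0.397, -0.55], [0.0004, 0.0046, -0.0066], 0.5]  step mm 23.9 deg 0.46
```

>>> carry_out(
  increments=[
    [[1.15, -0.2, -0.28], [0.0002, 0.0023, -0.0033], 0.5],
    [[2.295, -0.397, -0.55], [0.0004, 0.0046, -0.0066], 0.5],
    [[2.295, -0.397, -0.55], [0.0004, 0.0046, -0.0066], 0.5],
    [[2.295, -0.397, -0.55], [0.0004, 0.0046, -0.0066], 0.5],
    [[2.295, -0.397, -0.55], [0.0004, 0.0046, -0.0066], 0.5],
    [[2.295, -0.397, -0.55], [0.0004, 0.0046, -0.0066], 0.5],
  ],
)

```text
time: 15.6
eef_pos: [0.5044, -0.1417, 0.1875]
orientation: [140.1, -0.6, 85.2]
ft_force: [-0.5, 0.5, -3.0]
grip_width: 0.0099
grip_force: 44.9
```

```bash
python3 look.py x
python3 - <<'E'
from plan import *
q=cur()
q=rows(*q,*tcp(LIP,[.571,.10,.14],0,-10),12,.5)
E
```

```text
15.6 [-24.9   3.6 129.   55.   16.1 -69.2] [ 30.6 -13.7  11.9 -23.2 -14.9  42. ] [-0.5  0.5 -3. ] [0.04 0.98 0.04] [ 0.5044 -0.1417  0.1875] [140.06  -0.57  85.17] 0.009857507076391658
(array([0.0329, 0.129 , 0.1294]), array([-4.93, -9.94,  0.58]))
12 x [[1.992, -0.381, -0.418], [-0.0001, 0.0039, -0.0059], 0.5]  step mm 20.7 deg 0.41
```

Run:
```python
from plan import *
q=cur()
q=rows(*q,*tcp(LIP,[.59,.10,.18],0,-6),12,.5)
```

```text
12 x [[2.003, 0.009, -0.604], [0.0058, 0.0037, -0.0061], 0.5]  step mm 20.9 deg 0.53
```

>>> carry_out(
  increments=[
    [[2, 0, -0.6], [0.0058, 0.0037, -0.0061], 0.5],
    [[2, 0, -0.6], [0.0058, 0.0037, -0.0061], 0.5],
    [[2, 0, -0.6], [0.0058, 0.0037, -0.0061], 0.5],
    [[2, 0, -0.6], [0.0058, 0.0037, -0.0061], 0.5],
    [[2, 0, -0.6], [0.0058, 0.0037, -0.0061], 0.5],
    [[2, 0, -0.6], [0.0058, 0.0037, -0.0061], 0.5],
  ],
)

```text
time: 16.2
eef_pos: [0.4887, -0.0213, 0.2154]
orientation: [142.3, -0.2, 87.5]
ft_force: [-0.2, 0.1, -3.5]
grip_width: 0.0097
grip_force: 44.9
```

>>> carry_out(
  increments=[
    [[2, 0, -0.6], [0.0058, 0.0037, -0.0061], 0.5],
    [[2, 0, -0.6], [0.0058, 0.0037, -0.0061], 0.5],
    [[2, 0, -0.6], [0.0058, 0.0037, -0.0061], 0.5],
    [[2, 0, -0.6], [0.0058, 0.0037, -0.0061], 0.5],
    [[2, 0, -0.6], [0.0058, 0.0037, -0.0061], 0.5],
    [[1, 0, -0.3], [0.0029, 0.0019, -0.003], 0.5],
    [[0, 0, 0], [0, 0, 0], 0.5],
  ],
)

```text
time: 16.9
eef_pos: [0.4724, 0.0889, 0.2422]
orientation: [143.9, 0.1, 89.9]
ft_force: [0.0, 0.1, -4.2]
grip_width: 0.0098
grip_force: 45.0
```

```bash
python3 look.py x
python3 - <<'E'
from plan import *
q=cur(); p,R=scoop_of(*q); print("lip",p+R.apply(LIP))
q=rows(*q,*tcp(LIP,[.571,.10,.12],0,0),4,.5)
q=rows(*q,*tcp(LIP,[.571,.10,.085],0,20),4,.5)
q=rows(*q,*tcp(LIP,[.571,.10,.070],0,62),8,.5)
E
```

```text
16.9 [ 15.3  -4.7 124.9 -20.9  26.2  31.4] [-2.2  0.3  0.8  0.  -0.6 -1.6] [ 0.   0.1 -4.2] [-0.03  0.85  0.05] [0.4724 0.0889 0.2422] [1.4395e+02 1.1000e-01 8.9860e+01] 0.009763376958696505
(array([-0.0348,  0.362 ,  0.1759]), array([-0.12, -6.05, -0.11]))
lip [0.59106439 0.08852198 0.17594267]
4 x [[0.278, -0.868, 0.737], [0.0264, 0.0007, -0.0002], 0.5]  step mm 11.7 deg 1.51
4 x [[-0.0, 0.761, 0.363], [0.0873, 0.0, -0.0], 0.5]  step mm 8.4 deg 5.0
8 x [[0.0, 1.181, -0.279], [0.0916, 0.0, -0.0], 0.5]  step mm 12.1 deg 5.25
```

>>> carry_out(
  increments=[
    [[0.278, -0.868, 0.737], [0.02, 0, 0], 0.5],
    [[0.278, -0.868, 0.737], [0.02, 0, 0], 0.5],
    [[0.278, -0.868, 0.737], [0.02, 0, 0], 0.5],
    [[0.278, -0.868, 0.737], [0.02, 0, 0], 0.5],
    [[0, 0, 0], [0, 0, 0], 0.5],
  ],
)

```text
time: 17.4
eef_pos: [0.4609, 0.0982, 0.1965]
orientation: [148.7, 0.2, 89.7]
ft_force: [-0.5, 1.1, -3.1]
grip_width: 0.0095
grip_force: 45.0
```

```bash
python3 look.py x
python3 - <<'E'
from plan import *
q=cur(); p,R=scoop_of(*q); print("lip",p+R.apply(LIP))
q=rows(*q,*tcp(LIP,[.571,.10,.085],0,20),5,.5)
q=rows(*q,*tcp(LIP,[.571,.10,.072],0,62),9,.5)
E
```

```text
17.4 [ 16.6  -1.  126.9 -21.   25.4  33.5] [-0.2 -1.2 -1.5 -0.5 -0.4 -0.3] [-0.5  1.1 -3.1] [-0.03  0.8   0.01] [0.4609 0.0982 0.1965] [148.66   0.22  89.72] 0.009493645137867535
(array([-0.0532,  0.3685,  0.1208]), array([-0.28, -1.34, -0.22]))
lip [0.57368525 0.09737943 0.12076991]
5 x [[0.037, 0.605, 0.253], [0.0745, 0.0011, -0.0007], 0.5]  step mm 6.6 deg 4.27
9 x [[-0.0, 1.045, -0.276], [0.0814, -0.0, 0.0], 0.5]  step mm 10.8 deg 4.66
```

>>> carry_out(
  increments=[
    [[0.037, 0.605, 0.253], [0.0745, 0.001, 0], 0.5],
    [[0.037, 0.605, 0.253], [0.0745, 0.001, 0], 0.5],
    [[0.037, 0.605, 0.253], [0.0745, 0.001, 0], 0.5],
    [[0.037, 0.605, 0.253], [0.0745, 0.001, 0], 0.5],
    [[0.037, 0.605, 0.253], [0.0745, 0.001, 0], 0.5],
  ],
)

```text
time: 17.9
eef_pos: [0.4957, 0.1003, 0.1998]
orientation: [169.7, -0.2, 89.8]
ft_force: [0.1, 1.0, -4.6]
grip_width: 0.0099
grip_force: 45.0
```

>>> carry_out(
  increments=[
    [[0, 1.045, -0.276], [0.0814, 0, 0], 0.5],
    [[0, 1.045, -0.276], [0.0814, 0, 0], 0.5],
    [[0, 1.045, -0.276], [0.0814, 0, 0], 0.5],
    [[0, 1.045, -0.276], [0.0814, 0, 0], 0.5],
    [[0, 1.045, -0.276], [0.0814, 0, 0], 0.5],
    [[0, 1.045, -0.276], [0.0814, 0, 0], 0.5],
    [[0, 1.045, -0.276], [0.0814, 0, 0], 0.5],
    [[0, 1.045, -0.276], [0.0814, 0, 0], 0.5],
    [[0, 1.045, -0.276], [0.0814, 0, 0], 0.5],
    [[0, 0, 0], [0, 0, 0], 0.5],
  ],
)

```text
time: 18.9
eef_pos: [0.5924, 0.0996, 0.2057]
orientation: [-148.3, -0.1, 89.8]
ft_force: [0.2, -1.6, -2.9]
grip_width: 0.0101
grip_force: 45.0
```

```bash
python3 look.py x
python3 - <<'E'
from plan import *
q=cur(); p,R=scoop_of(*q); print("lip",p+R.apply(LIP))
E
```

```text
18.9 [  6.5  38.4  66.1   3.8 106.9   6.8] [ 0.6 -4.2  4.   0.2 -0.9  0. ] [ 0.2 -1.6 -2.9] [-0.08 -0.59  0.03] [0.5924 0.0996 0.2057] [-1.4835e+02 -8.0000e-02  8.9780e+01] 0.010082381427236406
(array([-0.0511,  0.3712,  0.0708]), array([-6.000e-02,  6.165e+01,  1.700e-01]))
lip [0.57613814 0.0998315  0.07081408]
```

```bash
cat >> plan.py <<'E'
HK=np.array([.593,.269]); HY=-1.2
def inhk(x,y,z): return Ro.from_euler('z',HY,degrees=True).apply([x,y,z])+np.r_[HK,0]
def eyenow():
    p,R=cur(); sp,Rs=scoop_of(p,R); e=sp+Rs.apply(EYE)
    return Ro.from_euler('z',-HY,degrees=True).apply(e-np.r_[HK,0]).round(4), Rs.as_euler('ZYX',degrees=True).round(2)
E
python3 - <<'E'
from plan import *
q=cur(); print(eyenow())
q=rows(*q,q[0]+[0,0,.1],q[1],5,.5)
q=rows(*q,*tcp(EYE,inhk(-.15,0,.26),HY,44),9,.5)
q=rows(*q,*tcp(EYE,inhk(-.13,0,.220),HY,44),4,.5)
E
```

```text
(array([-0.0081, -0.1696,  0.1878]), array([-6.000e-02,  6.165e+01,  1.700e-01]))
5 x [[0.003, -1.049, -1.703], [0.0, 0.0, 0.0], 0.5]  step mm 20.0 deg 0.0
9 x [[1.898, -1.378, 0.918], [-0.0342, 0.0006, 0.0018], 0.5]  step mm 25.2 deg 1.96
4 x [[-0.0, 0.727, 0.85], [-0.0001, -0.0, 0.0001], 0.5]  step mm 11.2 deg 0.01
```

Run:
```python
from plan import *
q=cur()
q=rows(*q,q[0]+[0,0,.05],q[1],3,.5)
q=rows(*q,*tcp(EYE,inhk(-.17,-.14,.26),HY,44),7,.5)
q=rows(*q,*tcp(EYE,inhk(-.15,0,.24),HY,44),6,.5)
```

```text
3 x [[0.002, -0.875, -1.419], [0.0, 0.0, 0.0], 0.5]  step mm 16.7 deg 0.0
7 x [[0.443, -2.338, 0.658], [-0.044, 0.0008, 0.0024], 0.5]  step mm 24.7 deg 2.53
6 x [[2.334, 0.403, 0.244], [-0.0, -0.0, -0.0001], 0.5]  step mm 23.8 deg 0.01
```

>>> carry_out(
  increments=[
    [[0, -0.875, -1.419], [0, 0, 0], 0.5],
    [[0, -0.875, -1.419], [0, 0, 0], 0.5],
    [[0, -0.875, -1.419], [0, 0, 0], 0.5],
  ],
)

```text
time: 19.2
eef_pos: [0.5897, 0.0998, 0.2608]
orientation: [-148.6, -0.1, 89.8]
ft_force: [-0.6, 1.3, -1.4]
grip_width: 0.0098
grip_force: 45.0
```

>>> carry_out(
  increments=[
    [[0.443, -2.338, 0.658], [-0.044, 0.0008, 0.0024], 0.5],
    [[0.443, -2.338, 0.658], [-0.044, 0.0008, 0.0024], 0.5],
    [[0.443, -2.338, 0.658], [-0.044, 0.0008, 0.0024], 0.5],
    [[0.443, -2.338, 0.658], [-0.044, 0.0008, 0.0024], 0.5],
    [[0.443, -2.338, 0.658], [-0.044, 0.0008, 0.0024], 0.5],
    [[0.443, -2.338, 0.658], [-0.044, 0.0008, 0.0024], 0.5],
    [[0.443, -2.338, 0.658], [-0.044, 0.0008, 0.0024], 0.5],
    [[0, 0, 0], [0, 0, 0], 0.5],
  ],
)

```text
time: 20.0
eef_pos: [0.4182, 0.1327, 0.2866]
orientation: [-166.2, -0.1, 88.9]
ft_force: [0.8, 0.4, -0.5]
grip_width: 0.01
grip_force: 45.0
```

```bash
python3 look.py x
python3 - <<'E'
from plan import *
print(eyenow())
c=cam("top"); hsv=cv2.cvtColor(c["frame"],cv2.COLOR_RGB2HSV)
print("canister/trough yellow:"); m=cv2.inRange(hsv,(12,150,70),(30,255,255))
N,l,s,cc=cv2.connectedComponentsWithStats(m)
for i in range(1,N):
    if s[i,4]>20: print(cc[i].round(1),s[i].tolist())
o=cv2.resize(c["frame"][160:245,180:260],None,fx=4.6,fy=4.6,interpolation=cv2.INTER_CUBIC)
b=cam("scene"); o2=cv2.resize(b["frame"][130:290,280:430],None,fx=2.444,fy=2.444,interpolation=cv2.INTER_CUBIC)
h=min(o.shape[0],o2.shape[0])
np.save("after.npy",c["frame"])
cv2.imwrite("pics/G.png",np.clip(np.hstack([o[:h],o2[:h]])[:,:,::-1]*1.2,0,255).astype(np.uint8)); print(o.shape,o2.shape)
a=cv2.imread("pics/top0.png")[:,:,::-1].astype(int); d=np.abs(a-c["frame"]).max(2)
print("trough diff",(d[170:200,380:410]>25).sum(), "can interior std",c["frame"][185:225,205:242].std(0).mean(), a[185:225,205:242].std(0).mean())
E
```

```text
20.0 [13.5 11.  93.3  3.6 89.1 14.1] [-1.2  3.7 -4.3 -1.1 -1.4 -0.8] [ 0.8  0.4 -0.5] [-0.05 -0.4  -0.04] [0.4182 0.1327 0.2866] [-1.662e+02 -1.100e-01  8.894e+01] 0.009990929067360273
(array([-0.1863,  0.3859,  0.1532]), array([-0.96, 43.8 ,  0.16]))
(array([-0.1769, -0.1399,  0.2662]), array([-0.96, 43.8 ,  0.16]))
canister/trough yellow:
[387.7  39.5] [381, 38, 14, 4, 24]
[406.4  39.5] [395, 38, 23, 4, 59]
[228.1  40.1] [198, 40, 64, 3, 67]
[290.4  68.9] [262, 42, 37, 41, 297]
[107.4  47.6] [101, 47, 14, 3, 21]
[138.5  68.4] [100, 46, 80, 50, 2037]
[332.5  51. ] [328, 50, 10, 3, 24]
[351.1  51.1] [347, 50, 9, 3, 23]
[369.2  51. ] [365, 50, 9, 3, 24]
[388.  51.] [384, 50, 9, 3, 23]
[423.8  51. ] [420, 50, 9, 3, 21]
[209.2  72.2] [198, 54, 45, 30, 230]
[331.7  74.7] [321, 71, 21, 9, 39]
[357.6  75.2] [354, 71, 9, 9, 25]
[377.8  76.8] [372, 73, 13, 8, 40]
[345.   76.4] [341, 74, 9, 7, 25]
[409.7  76.9] [403, 74, 14, 6, 36]
[168.4  86.5] [161, 80, 17, 15, 80]
[106.8  92.6] [100, 90, 16, 6, 50]
[335.1 123.7] [325, 112, 21, 24, 387]
[280.3 127.4] [263, 115, 35, 26, 608]
[222.3 201.3] [195, 174, 55, 55, 2261]
[281.5 305. ] [255, 278, 54, 55, 2386]
(391, 368, 3) (391, 367, 3)
trough diff 153 can interior std 6.939871387207222 4.237650588989457
```

Run:
```python
from plan import *
q=cur()
q=rows(*q,*tcp(EYE,inhk(-.15,0,.222),HY,44),7,.5)
q=rows(*q,*tcp(EYE,inhk(-.055,0,.221),HY,44),10,.5)
```

```text
7 x [[1.999, 0.476, 0.523], [0.0006, -0.0002, 0.0002], 0.5]  step mm 21.2 deg 0.04
10 x [[-0.001, 0.924, -0.22], [0.0, 0.0, 0.0], 0.5]  step mm 9.5 deg 0.0
```

>>> carry_out(
  increments=[
    [[2, 0.476, 0.523], [0, 0, 0], 0.5],
    [[2, 0.476, 0.523], [0, 0, 0], 0.5],
    [[2, 0.476, 0.523], [0, 0, 0], 0.5],
    [[2, 0.476, 0.523], [0, 0, 0], 0.5],
    [[2, 0.476, 0.523], [0, 0, 0], 0.5],
    [[2, 0.476, 0.523], [0, 0, 0], 0.5],
    [[2, 0.476, 0.523], [0, 0, 0], 0.5],
    [[0, 0, 0], [0, 0, 0], 0.5],
    [[0, 0, 0], [0, 0, 0], 0.5],
  ],
)

```text
time: 21.0
eef_pos: [0.4484, 0.2724, 0.2407]
orientation: [-165.9, 0.0, 88.9]
ft_force: [-0.8, -0.6, -2.8]
grip_width: 0.0099
grip_force: 45.0
```

```bash
python3 look.py x
python3 - <<'E'
from plan import *
print(eyenow())
q=cur()
q=rows(*q,*tcp(EYE,inhk(-.055,0,.221),HY,44),10,.5)
c=cam("scene"); b=cam("top")
P,R=scoop_of(*cur())
print("scene: eye",proj(c,[P+R.apply(EYE)]),"tip",proj(c,[inhk(-.086,0,.214)]),"top: tip",proj(b,[inhk(-.086,0,.214)]))
o=cv2.resize(c["frame"][100:270,300:430],None,fx=3.5,fy=3.5,interpolation=cv2.INTER_CUBIC)
cv2.imwrite("pics/H.png",o[:,:,::-1])
E
```

```text
21.0 [26.2 19.8 87.6  6.4 85.2 26. ] [-0.8 -1.2  0.3 -0.2  0.1 -0.1] [-0.8 -0.6 -2.8] [-0.06 -0.33 -0.03] [0.4484 0.2724 0.2407] [-1.6594e+02  1.0000e-02  8.8890e+01] 0.009946236890773667
(array([-0.1757,  0.528 ,  0.1072]), array([-1.130e+00,  4.406e+01, -2.000e-02]))
(array([-0.1497,  0.0003,  0.2203]), array([-1.130e+00,  4.406e+01, -2.000e-02]))
10 x [[-0.004, 0.917, -0.236], [-0.0001, 0.0001, 0.0001], 0.5]  step mm 9.5 deg 0.01
scene: eye [[369.60544671 104.94247055]] tip [[386.53300691 127.89185887]] top: tip [[109.6737798  236.30098335]]
```

>>> carry_out(
  increments=[
    [[0, 0.917, -0.236], [0, 0, 0], 0.5],
    [[0, 0.917, -0.236], [0, 0, 0], 0.5],
    [[0, 0.917, -0.236], [0, 0, 0], 0.5],
    [[0, 0.917, -0.236], [0, 0, 0], 0.5],
    [[0, 0.917, -0.236], [0, 0, 0], 0.5],
  ],
)

```text
time: 21.6
eef_pos: [0.4967, 0.271, 0.2414]
orientation: [-166.0, -0.0, 88.8]
ft_force: [0.1, 0.2, -2.6]
grip_width: 0.0095
grip_force: 45.0
```

>>> carry_out(
  increments=[
    [[0, 0.917, -0.236], [0, 0, 0], 0.5],
    [[0, 0.917, -0.236], [0, 0, 0], 0.5],
  ],
)

```text
time: 21.8
eef_pos: [0.5154, 0.2708, 0.2415]
orientation: [-166.0, -0.0, 88.8]
ft_force: [-0.0, 0.4, -1.9]
grip_width: 0.0097
grip_force: 45.0
```

>>> carry_out(
  increments=[
    [[0, 0.917, -0.236], [0, 0, 0], 0.5],
    [[0, 0.917, -0.236], [0, 0, 0], 0.5],
    [[0, 0.917, -0.236], [0, 0, 0], 0.5],
    [[0, 0, 0], [0, 0, 0], 0.5],
  ],
)

```text
time: 22.2
eef_pos: [0.5442, 0.2702, 0.2414]
orientation: [-166.0, -0.0, 88.8]
ft_force: [-0.3, 0.6, -2.3]
grip_width: 0.0099
grip_force: 45.0
```

```bash
python3 look.py x
python3 - <<'E'
from plan import *
print(eyenow())
q=cur()
q=rows(*q,*tcp(EYE,inhk(-.055,0,.203),HY,44),6,.5)
c=cam("scene"); b=cam("top")
o=cv2.resize(c["frame"][100:270,290:430],None,fx=3.3,fy=3.3,interpolation=cv2.INTER_CUBIC)
o2=cv2.resize(b["frame"][160:245,180:260],None,fx=4.1,fy=4.1,interpolation=cv2.INTER_CUBIC)
k=np.zeros((o.shape[0],o2.shape[1],3),np.uint8); k[:o2.shape[0]]=o2
cv2.imwrite("pics/I.png",np.clip(np.hstack([o,k])[:,:,::-1]*1.25,0,255).astype(np.uint8)); print(k.shape,o.shape)
E
```

```text
22.2 [22.4 27.7 74.9  5.6 90.3 23. ] [ 0.5 -0.9  1.8  0.7  0.8  0.2] [-0.3  0.6 -2.3] [-0.04 -0.27  0.04] [0.5442 0.2702 0.2414] [-1.66e+02 -4.00e-02  8.88e+01] 0.009881725639094856
(array([-0.0803,  0.5388,  0.1079]), array([-1.15, 44.  ,  0.06]))
(array([-5.39e-02,  2.00e-04,  2.21e-01]), array([-1.15, 44.  ,  0.06]))
6 x [[-0.003, 0.054, 0.296], [-0.0, -0.0001, 0.0], 0.5]  step mm 3.0 deg 0.01
(561, 328, 3) (561, 462, 3)
```

View pics/I.png

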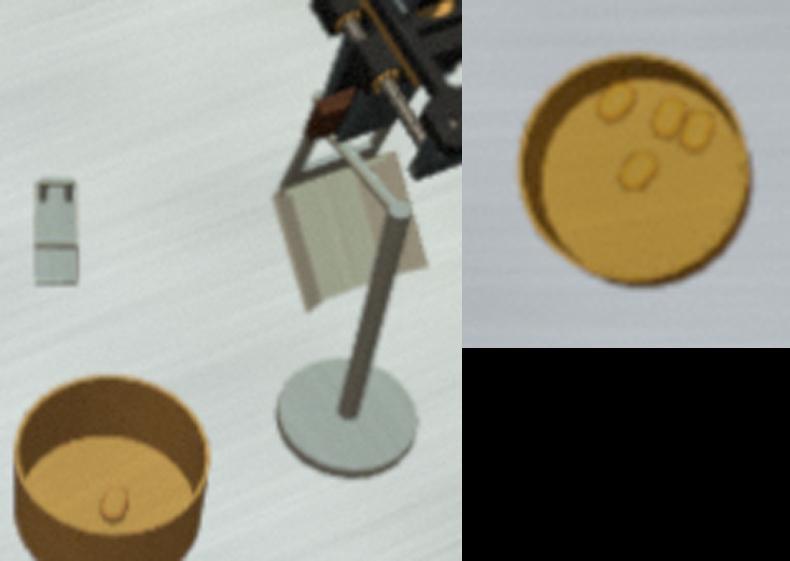

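All four pins lie in the canister, at crop (617,102), (669,117), (696,130) and (638,171). The prong passes through the scoop's window, from the post top at (398,210) to the bar at (330,140). I'll lower until the hook takes the weight.

>>> carry_out(
  increments=[
    [[0, 0.054, 0.296], [0, 0, 0], 0.5],
    [[0, 0.054, 0.296], [0, 0, 0], 0.5],
    [[0, 0.054, 0.296], [0, 0, 0], 0.5],
    [[0, 0.054, 0.296], [0, 0, 0], 0.5],
    [[0, 0.054, 0.296], [0, 0, 0], 0.5],
    [[0, 0.027, 0.148], [0, 0, 0], 0.5],
    [[0, 0, 0], [0, 0, 0], 0.5],
  ],
)

```text
time: 23.0
eef_pos: [0.5417, 0.2702, 0.225]
orientation: [-165.9, -0.0, 88.8]
ft_force: [-0.3, 1.0, -2.0]
grip_width: 0.01
grip_force: 45.0
```

>>> carry_out(
  increments=[
    [[0, 0.018, 0.098], [0, 0, 0], 0.5],
    [[0, 0.018, 0.098], [0, 0, 0], 0.5],
    [[0, 0, 0], [0, 0, 0], 0.5],
  ],
)

```text
time: 23.3
eef_pos: [0.5417, 0.2703, 0.2232]
orientation: [-166.0, -0.0, 88.8]
ft_force: [0.3, -0.9, -2.2]
grip_width: 0.01
grip_force: 45.0
```

```bash
python3 look.py x; python3 -c "
from plan import *
print(eyenow())"
```

```text
23.3 [22.5 28.  77.   5.6 87.9 22.8] [ 0.   0.  -0.2  0.1  0.1  0.1] [ 0.3 -0.9 -2.2] [ 0.01 -0.33 -0.01] [0.5417 0.2703 0.2232] [-1.6596e+02 -4.0000e-02  8.8840e+01] 0.010009707002088222
(array([-0.0829,  0.5385,  0.0897]), array([-1.12, 44.04,  0.06]))
(array([-5.640e-02,  2.000e-04,  2.028e-01]), array([-1.12, 44.04,  0.06]))
```

>>> carry_out(
  increments=[
    [[0, 0.018, 0.098], [0, 0, 0], 0.5],
    [[0, 0.018, 0.098], [0, 0, 0], 0.5],
    [[0, 0, 0], [0, 0, 0], 0.5],
  ],
)

```text
time: 23.6
eef_pos: [0.5416, 0.2703, 0.2212]
orientation: [-166.0, -0.0, 88.8]
ft_force: [0.5, -0.1, -3.0]
grip_width: 0.0096
grip_force: 45.0
```

>>> carry_out(
  increments=[
    [[0, 0.018, 0.098], [0, 0, 0], 0.5],
    [[0, 0, 0], [0, 0, 0], 0.5],
  ],
)

```text
time: 23.8
eef_pos: [0.5416, 0.2703, 0.2208]
orientation: [-166.0, -0.1, 88.8]
ft_force: [-0.4, -0.6, 0.5]
grip_width: 0.0095
grip_force: 45.4
```

```bash
python3 look.py x; python3 -c "
from plan import *
print(eyenow())"
```

```text
23.8 [22.5 28.1 77.2  5.6 87.6 22.8] [-0.1 -0.   0.  -0.  -0.  -0. ] [-0.4 -0.6  0.5] [-0.08 -0.23  0.08] [0.5416 0.2703 0.2208] [-1.660e+02 -6.000e-02  8.884e+01] 0.009534008161924453
(array([-0.0829,  0.5386,  0.0873]), array([-1.1 , 44.  ,  0.08]))
(array([-5.650e-02,  2.000e-04,  2.005e-01]), array([-1.1 , 44.  ,  0.08]))
```

The hook now carries the weight, at eye height 200.5 mm. I'll open slowly and back off.

>>> carry_out(
  increments=[
    [[0, 0, 0], [0, 0, 0], 1.3],
    [[0, 0, 0], [0, 0, 0], 1.8],
    [[0, 0, 0], [0, 0, 0], 2.5],
    [[0, 0, 0], [0, 0, 0], 3.2],
    [[0, 0, 0], [0, 0, 0], 4],
    [[0, 0, 0], [0, 0, 0], 4],
    [[0, 0, 0], [0, 0, 0], 4],
    [[0, 0, 0], [0, 0, 0], 4],
  ],
)

```text
time: 24.6
eef_pos: [0.5392, 0.2709, 0.2235]
orientation: [-165.8, -0.2, 88.9]
ft_force: [-8.9, 0.0, 14.1]
grip_width: 0.04
grip_force: 7.9
```

>>> carry_out(
  increments=[
    [[0, 0, -0.5], [0, 0, 0], 4],
    [[0, 0, -1], [0, 0, 0], 4],
    [[0, 0, -1.5], [0, 0, 0], 4],
    [[0, 0, -2], [0, 0, 0], 4],
    [[0, 0, -2.5], [0, 0, 0], 4],
    [[0, 0, -2.5], [0, 0, 0], 4],
    [[0, -1, -2.5], [0, 0, 0], 4],
    [[0, 0, 0], [0, 0, 0], 4],
    [[0, 0, 0], [0, 0, 0], 4],
    [[0, 0, 0], [0, 0, 0], 4],
  ],
)

```text
time: 25.6
eef_pos: [0.5621, 0.2696, 0.3426]
orientation: [-165.9, 0.0, 88.8]
ft_force: [0.6, -0.5, -0.1]
grip_width: 0.0403
grip_force: 0.0
```

>>> carry_out(
  increments=[
    [[0, 0, 0], [0, 0, 0], 4],
    [[0, 0, 0], [0, 0, 0], 4],
    [[0, 0, 0], [0, 0, 0], 4],
    [[0, 0, 0], [0, 0, 0], 4],
    [[0, 0, 0], [0, 0, 0], 4],
    [[0, 0, 0], [0, 0, 0], 4],
    [[0, 0, 0], [0, 0, 0], 4],
    [[0, 0, 0], [0, 0, 0], 4],
    [[0, 0, 0], [0, 0, 0], 4],
    [[0, 0, 0], [0, 0, 0], 4],
  ],
)

```text
time: 26.6
eef_pos: [0.5622, 0.2698, 0.344]
orientation: [-166.0, -0.0, 88.8]
ft_force: [0.5, 0.7, -0.3]
grip_width: 0.0399
grip_force: 0.0
```

Run:
```python
from plan import *
s=st(); print(s["time"],s["eef_pos"],s["ft_force"],s["grip_width"])
c=cam("scene"); c2=cam("scene")
# rosewood bar in hung pose: predicted vs seen
Rs=Ro.from_euler('z',HY,degrees=True)*Ro.from_euler('y',44,degrees=True)
e=inhk(-.0565,0,.2)
u=np.array([-.5,0,.866])
pts=np.array([EYE+u*.015+[0,y,0] for y in(-.03,0,.03)]+[[0,0,.0025],[.036,0,.0025]])-EYE
uv=proj(c,Rs.apply(pts)+e); print(uv.round(0).tolist())
for a in uv: print(c["frame"][int(a[1])-1:int(a[1])+2,int(a[0])-1:int(a[0])+2].mean((0,1)).round())
d=np.abs(c["frame"].astype(int)-c2["frame"]).max(2)[90:260,300:430]; print("moving px",(d>40).sum())
hsv=cv2.cvtColor(c["frame"],cv2.COLOR_RGB2HSV); m=cv2.inRange(hsv,(0,100,40),(11,255,160))[80:260,300:430]
N,l,ss,cc=cv2.connectedComponentsWithStats(m)
print([( (cc[i]+[300,80]).round(1).tolist(),int(ss[i,4])) for i in range(1,N) if ss[i,4]>20])
```

```text
26.6 [0.5621541  0.26978305 0.34400419] [ 0.53108278  0.68595754 -0.25376489] 0.0398662588142177
[[382.0, 144.0], [396.0, 139.0], [410.0, 134.0], [389.0, 176.0], [394.0, 193.0]]
[47. 37. 30.]
[46. 27. 16.]
[41. 23. 14.]
[122. 127. 109.]
[134. 139. 126.]
moving px 0
[([390.2, 138.5], 25)]
```

>>> carry_out(
  increments=[
    [[0, 0, -3], [0, 0, 0], 4],
    [[0, 0, -3], [0, 0, 0], 4],
    [[0, -3, -3], [0, 0, 0], 4],
    [[0, -3, 0], [0, 0, 0], 4],
    [[0, -4, 0], [0, 0, 0], 4],
    [[0, -4, 0], [0, 0, 0], 4],
    [[0, -4, 0], [0, 0, 0], 4],
    [[0, 0, 0], [0, 0, 0], 4],
    [[0, 0, 0], [0, 0, 0], 4],
  ],
)

```text
time: 27.6
eef_pos: [0.4089, 0.2727, 0.4758]
orientation: [-166.1, -0.1, 88.9]
ft_force: [0.7, 0.0, 0.5]
grip_width: 0.04
grip_force: 0.0
```

Run:
```python
from plan import *
u=np.array([-.5,0,.866]);n=np.array([.866,0,.5]);o=np.array([-.0355,0,.01])
bar=np.array([o+u*s+n*q+[0,y,0] for s in(.058,.088) for q in(-.005,.005) for y in(-.032,.032)])-EYE
for nm in("scene","top"):
    c=cam(nm); f=c["frame"].astype(int)
    m=((f[:,:,0]>f[:,:,2]*1.35+3)&(f[:,:,0]<140)).astype(np.uint8)
    best=[]
    for x in np.arange(-.085,-.004,.004):
      for nd in range(20,70,4):
       for y in(-.012,0,.012):
        R=Ro.from_euler('z',HY,degrees=True)*Ro.from_euler('y',nd,degrees=True)
        h=cv2.convexHull(proj(c,R.apply(bar)+inhk(x,y,.2)).round().astype(np.int32))
        k=np.zeros_like(m); cv2.fillConvexPoly(k,h,1); ko=cv2.dilate(k,np.ones((7,7),np.uint8))-k
        best.append((m[k>0].mean()-m[ko>0].mean(),round(x,3),nd,y))
    print(nm,sorted(best)[-5:][::-1])
```

```text
scene [(np.float64(0.7813615193854715), np.float64(-0.061), 60, 0), (np.float64(0.7717403141931444), np.float64(-0.061), 56, 0), (np.float64(0.7288741069228875), np.float64(-0.057), 52, 0), (np.float64(0.7188626554963188), np.float64(-0.065), 64, 0), (np.float64(0.7115384615384616), np.float64(-0.057), 48, 0)]
top [(np.float64(0.8826185101580135), np.float64(-0.053), 36, 0), (np.float64(0.8248945147679325), np.float64(-0.053), 40, 0), (np.float64(0.7786748633879781), np.float64(-0.053), 32, 0), (np.float64(0.7562862669245648), np.float64(-0.057), 44, 0), (np.float64(0.7070524412296564), np.float64(-0.057), 48, 0)]
```

Both cameras place the bar at about x = -57 mm and y = 0, tilted roughly 44°, so the scoop is hanging in the middle of the prong. I'll hand in.

```bash
python3 -c "
from h import *
print(ctrl.finish_job())"
```

```text
the job is handed in; nothing more can be done
None
```

The job is handed in, with no verdict returned: all four pins lie in the upright canister, and the scoop hangs still by its window near the middle of the prong with the gripper clear; the scoop did catch briefly at the back-stop while tilting up (about 10 N), and a finger brushed something at about 14 N on release.

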